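# Clear down the tube-labelling station

### The arm

A 7-joint arm with a two-finger parallel gripper is mounted at the origin on the work surface. World frame = base frame: x ahead of the robot, y to its left, z up, the work surface at z = 0. Lengths are in m, angles in rad, forces in N, time in s.
With the tool pointing down it reaches from about 0.35 to 0.9 m from the base axis. Payload 7.2 kg.
Tool frame: the origin (TCP) lies at the very end of the fingers, on their centre line; the grasp point (between the pads) lies 19 mm behind it (ctrl.grip_depth is the distance from the TCP to the grasp point, in m); z points along the fingers, y is the line along which they close (so a half turn about z gives the same grasp; the last joint's range is limited). The gripper opens to 88 mm and grips with 3 to 60 N. Pads are 20 mm wide; open, the fingers measure 115 mm over their backs; the gripper's body (75 mm by 178 mm) begins 61 mm behind the grasp point.
Start: joints at [1.055, 0.411, -0.013, 1.596, 0.006, 1.134, -0.082], TCP at [0.271, -0.563, 0.223] pointing down, gripper open.
Joint ranges: [-2.95, 2.95], [-0.29, 1.99], [-1.47, 1.44], [0.14, 2.54], [-1.03, 4.17], [0.13, 1.85], [-2.86, 2.86]. Speed limits (rad/s): [2.39, 2.39, 3.01, 3.01, 3.14, 3.14, 3.14].

### API

Orientations are given as a rotation vector (axis times angle).
In Python, from cell import ctrl gives the robot as it stands.
- The arm moves only by the tool send_rows, never from a script. Its argument "steps" is a list of rows, each an object of numbers: "jaw": the finger opening in cm, from 0 to 8.78; "x", "y", "z": the shift along the tool's x, y, z in cm; "roll": the turn about the tool's z in rad. In form: [{"jaw": .., "x": .., "y": .., "z": .., "roll": ..}, ...]. A call has 1 to 8 rows; each row shifts and turns the commanded pose from where the row before left it, along the tool's axes as they then stand; what a row does not reach is not made up. A row lasts 1/8 s, in which the tool goes at most 62.5 mm and 10.7 degrees, less where a joint would pass 70% of its speed; a pose out of reach is approached as far as the arm can. A call with a gripper value outside its range is refused whole. The fingers move at their own pace and stop on an object; the grip force is fixed at half the most. Time passes only in rows, so rows that do not move let the fingers close. It gives the time, the measured TCP pose, the force, the opening and the grip force at its end, in the units of the state.
- ctrl.state(): the state, without advancing time (a new reading comes with each control period).
- ctrl.capture(name): name is "scene" or "top"; returns the picture (400x640x3 uint8, red, green, blue); there is no depth.
- ctrl.camera_model(name): a dict with "fx", "fy", "cx", "cy" (pixels), "rvec" (rotation vector, rad) and "tvec" (3), from world to camera coordinates, as OpenCV has them. Camera axes: x right, y down, z forward; pixel columns grow to the right and rows downward; lengths in m; the calibration is good to about 2 mm. A picture is of the moment at which its call begins. camera_model takes no time and is no camera call.
- ctrl.job_done(): hands the job in; it is judged then, once.
The state is a dict: "t": time; "joint_pos": joint angles; "qvel": joint speeds; "joint_torque": joint torques, N m; "eef_pos": TCP position; "eef_rot": TCP orientation; "wrist_force": force on the tool from outside, world axes, zero at the start; "torque": the same for the moment, N m; "grip_width": finger opening in m; "finger_force": force on a finger pad.
Only numpy, scipy, OpenCV 4.12 (cv2) and the standard library are available. Lean on these libraries where they do the work, as an engineer would, in place of code of your own. Each camera call takes 0.05 s, during which the arm holds its last target. There are 200 camera calls.

### The job

Clear down this labelling station. First take every roll of tape off the stand's posts and lay the rolls flat in the white storage tray, stacked no more than two high; only then use the scraper block to sweep all the orange chips off the white plate into the blue catch trough at its end - they are sharp, so never touch them with the fingers. Finally put the scraper back on its blue pad, standing on its rubber foot, centred and lined up with the pad, and leave the bottles and the tube rack where they are.

Things in the scene. Friction and masses are not known exactly. Their poses are not given: they have to be found in the camera images.
- station: fixed station, origin on the bench under its centre. White plate, flat top 50 mm high, covers x -105..105, y -70..190 mm of its frame. Aluminium rims 66 mm high (inner faces at x = -105 and 105) run along both long sides; the +y end is open. At y = -70 the plate drops into a blue catch trough: y -190..-70, floor 6 mm high, walls 66 mm high
- scraper: loose scraper block, 250 g, 70 mm high. Black rubber foot 30 (x) x 120 (y) x 26 mm high; on top of it a yellow upright grip rib 22 (x) x 80 (y) mm, from 26 to 70 mm high: pinch the rib across its 22 mm. Origin at the centre of the underside
- pad: fixed blue parking pad for the scraper, 70 (x) x 160 (y) x 4 mm, origin at the centre of its underside; at the start the scraper stands on it, its long side along the pad's y
- stand: fixed grey tape stand: base 260 (x) x 90 (y) x 12 mm, origin at the centre of its underside, with three upright steel posts of 22 mm diameter in a row along its x at -82, 0, +82 mm; they reach 72 mm above the bench
- tray: fixed white storage tray, 280 (x) x 150 (y) x 22 mm outside, walls 4 mm thick, origin at the centre of its underside. Inner floor 5 mm high; it has room for three rolls in a row along its x
- post0 (a point): top centre of the stand's post 0
- post1 (a point): top centre of the stand's post 1
- post2 (a point): top centre of the stand's post 2
- roll0: green roll of labelling tape on a cardboard core, 64 mm outer diameter, bore about 28 mm, 26 mm high, 70 g; origin at the centre of its underside, z along its axis; at the start on post 0, on the base of the stand
- roll1: yellow roll of labelling tape on a cardboard core, 64 mm outer diameter, bore about 28 mm, 26 mm high, 70 g; origin at the centre of its underside, z along its axis; at the start on post 1, on the base of the stand
- roll2: red roll of labelling tape on a cardboard core, 64 mm outer diameter, bore about 28 mm, 26 mm high, 70 g; origin at the centre of its underside, z along its axis; at the start on post 2, on the base of the stand
- roll3: blue roll of labelling tape on a cardboard core, 64 mm outer diameter, bore about 28 mm, 26 mm high, 70 g; origin at the centre of its underside, z along its axis; at the start on post 0, on top of roll0. May be absent
- roll4: grey roll of labelling tape on a cardboard core, 64 mm outer diameter, bore about 28 mm, 26 mm high, 70 g; origin at the centre of its underside, z along its axis; at the start on post 1, on top of roll1. May be absent
- roll5: black roll of labelling tape on a cardboard core, 64 mm outer diameter, bore about 28 mm, 26 mm high, 70 g; origin at the centre of its underside, z along its axis; at the start on post 2, on top of roll2. May be absent
- chip0: loose orange plastic chip (bit of a broken tube rack), 42 x 28 x 10 mm, 20 g, origin at the centre of its underside; starts flat on the plate. May be absent
- chip1: loose orange plastic chip (bit of a broken tube rack), 36 x 34 x 10 mm, 20 g, origin at the centre of its underside; starts flat on the plate. May be absent
- chip2: loose orange plastic chip (bit of a broken tube rack), 40 x 30 x 10 mm, 20 g, origin at the centre of its underside; starts flat on the plate. May be absent
- chip3: loose orange plastic chip (bit of a broken tube rack), 42 x 28 x 10 mm, 20 g, origin at the centre of its underside; starts flat on the plate. May be absent
- chip4: loose orange plastic chip (bit of a broken tube rack), 36 x 34 x 10 mm, 20 g, origin at the centre of its underside; starts flat on the plate. May be absent
- chip5: loose orange plastic chip (bit of a broken tube rack), 40 x 30 x 10 mm, 20 g, origin at the centre of its underside; starts flat on the plate. May be absent
- wash_bottle: white wash bottle, 64 mm diameter, 150 mm high, to be left alone; origin under its centre
- reagent: brown bottle with blue cap, 70 mm diameter, 140 mm high, to be left alone; origin under its centre
- tube_rack: orange rack with capped tubes, 100 x 160 x 90 mm, to be left alone; origin under its centre

How it is judged:
On the way, in this order (a step that is already met when the one before it is completed fails the run):
1. every roll lies flat in the storage tray (x of roll0 in the frame of tray between -0.115 and 0.115 m and y of roll0 in the frame of tray between -0.05 and 0.05 m and z of each of roll0, roll1, roll2, roll3, roll4, roll5 in the frame of tray below 0.04 m and angle between each of roll0, roll1, roll2, roll3, roll4, roll5's own z axis and vertical below 0.12 rad and x of roll1 in the frame of tray between -0.115 and 0.115 m and y of roll1 in the frame of tray between -0.05 and 0.05 m and x of roll2 in the frame of tray between -0.115 and 0.115 m and y of roll2 in the frame of tray between -0.05 and 0.05 m and x of roll3 in the frame of tray between -0.115 and 0.115 m and y of roll3 in the frame of tray between -0.05 and 0.05 m and x of roll4 in the frame of tray between -0.115 and 0.115 m and y of roll4 in the frame of tray between -0.05 and 0.05 m and x of roll5 in the frame of tray between -0.115 and 0.115 m and y of roll5 in the frame of tray between -0.05 and 0.05 m and linear speed of each of roll0, roll1, roll2, roll3, roll4, roll5 below 0.03 m/s), for 0.2 s.
2. every chip lies in the catch trough (x of chip0 in the frame of station between -0.11 and 0.11 m and y of each of chip0, chip1, chip2, chip3, chip4, chip5 in the frame of station above -0.195 m and ((y of chip0 in the frame of station below -0.065 m and z of chip0 in the frame of station below 0.044 m) or (y of chip0 in the frame of station below -0.076 m and z of chip0 in the frame of station below 0.06 m)) and x of chip1 in the frame of station between -0.11 and 0.11 m and ((y of chip1 in the frame of station below -0.065 m and z of chip1 in the frame of station below 0.044 m) or (y of chip1 in the frame of station below -0.076 m and z of chip1 in the frame of station below 0.06 m)) and x of chip2 in the frame of station between -0.11 and 0.11 m and ((y of chip2 in the frame of station below -0.065 m and z of chip2 in the frame of station below 0.044 m) or (y of chip2 in the frame of station below -0.076 m and z of chip2 in the frame of station below 0.06 m)) and x of chip3 in the frame of station between -0.11 and 0.11 m and ((y of chip3 in the frame of station below -0.065 m and z of chip3 in the frame of station below 0.044 m) or (y of chip3 in the frame of station below -0.076 m and z of chip3 in the frame of station below 0.06 m)) and x of chip4 in the frame of station between -0.11 and 0.11 m and ((y of chip4 in the frame of station below -0.065 m and z of chip4 in the frame of station below 0.044 m) or (y of chip4 in the frame of station below -0.076 m and z of chip4 in the frame of station below 0.06 m)) and x of chip5 in the frame of station between -0.11 and 0.11 m and ((y of chip5 in the frame of station below -0.065 m and z of chip5 in the frame of station below 0.044 m) or (y of chip5 in the frame of station below -0.076 m and z of chip5 in the frame of station below 0.06 m))), for 0.2 s.
At the end, for the whole second after the job is handed in: Each roll present lies flat in the tray, at most two high (within 115 mm along, 50 mm across of its centre, tilt under 0.12 rad); each chip lies in the trough, off the plate; the scraper stands on its pad (within 25 mm and 0.25 rad); all at rest (all of step 1 and all of step 2 and horizontal distance between scraper and pad below 0.025 m and angle between the y axis of scraper and the y axis of pad, either way round below 0.25 rad and angle between scraper's own z axis and vertical below 0.1 rad and height (world z) of scraper below 0.012 m and linear speed of each of chip0, chip1, chip2, chip3, chip4, chip5, scraper below 0.03 m/s); the robot touches nothing.
It fails at once if the fingers touch a chip (contact force between the fingers and chip0 above 0.3 N or contact force between the fingers and chip1 above 0.3 N or contact force between the fingers and chip2 above 0.3 N or contact force between the fingers and chip3 above 0.3 N or contact force between the fingers and chip4 above 0.3 N or contact force between the fingers and chip5 above 0.3 N).
It fails at once if a bystander is moved by more than 30 mm or tipped (distance of any of wash_bottle, reagent, tube_rack from where it was at the start of the episode above 0.03 m or angle between any of wash_bottle, reagent, tube_rack's own z axis and vertical above 0.3 rad).
It fails at once if the scraper touches a chip while a roll is still on its post ((contact force between scraper and chip0 above 0.3 N or contact force between scraper and chip1 above 0.3 N or contact force between scraper and chip2 above 0.3 N or contact force between scraper and chip3 above 0.3 N or contact force between scraper and chip4 above 0.3 N or contact force between scraper and chip5 above 0.3 N) and (horizontal distance between any of roll0, roll3 and post0 below 0.02 m or horizontal distance between any of roll1, roll4 and post1 below 0.02 m or horizontal distance between any of roll2, roll5 and post2 below 0.02 m)).
Of roll3, roll4, roll5 only 1 to 2 are there at a start; the rules pass over those that are not, and their reading is None.
Of chip0, chip1, chip2, chip3, chip4, chip5 only 3 to 6 are there at a start; the rules pass over those that are not, and their reading is None.
At some moment in a run one of chip0, chip1, chip2, chip3, chip4, chip5 may be knocked a few centimetres aside while the robot is not near it.
It also fails if it takes over 210 s, if anything falls off the work surface, if the arm or the gripper's body presses on something with over 40 N, if the wrist force passes 120 N, or if a joint passes its speed limit or range.

## Working session

There is one attempt and no reset: what is moved stays moved. The work goes in short steps, Python scripts to look and compute and a tool call to move; the robot and the scene stay as the last step left them, time stands still between calls to the robot, and variables do not carry over. Pictures are saved under pics/ and viewed, at most 14 in all, crops included, and the job is handed in when it is done.

Besides the shell and the picture viewer there is one more tool, called after ">>>" as name(argument=value, ...) on one line, values as JSON. send_rows: Moves the arm, as the interface text tells. Its arguments: {"type":"object","properties":{"steps":{"type":"array"}},"required":["steps"]}

```bash
mkdir -p pics; ls; python3 - <<'E'
from cell import ctrl
import cv2
for n in("scene","top"):
    cv2.imwrite(f"pics/{n}0.png",ctrl.capture(n)[:,:,::-1]); print({k:(v if not hasattr(v,'tolist') else v.tolist()) for k,v in ctrl.camera_model(n).items()})
s=ctrl.state();print(s['t'],s['eef_pos'],s['eef_rot'],s['grip_width'],ctrl.grip_depth)
E
```

```text
pics
{'fx': 384.9675240932426, 'fy': 384.9675240932426, 'cx': 319.52301883189597, 'cy': 198.09410040136348, 'rvec': [2.1239978852287025, 1.132628341800419, -0.46003619976821064], 'tvec': [-0.30561089553389237, -0.28992391367256803, 1.3368876257567466]}
{'fx': 431.5362531679989, 'fy': 431.5362531679989, 'cx': 320.81308073012804, 'cy': 196.38350022796914, 'rvec': [2.1248102702863094, -2.154804264542198, 0.1689642005417433], 'tvec': [-0.003272467043338941, 0.5775031445327506, 0.9927358058777926]}
0.1 [ 0.27039368 -0.56298553  0.2219136 ] [-3.06186076e+00 -6.97283412e-01  6.06816916e-04] 0.08779687466922224 0.0187
```

View pics/scene0.png

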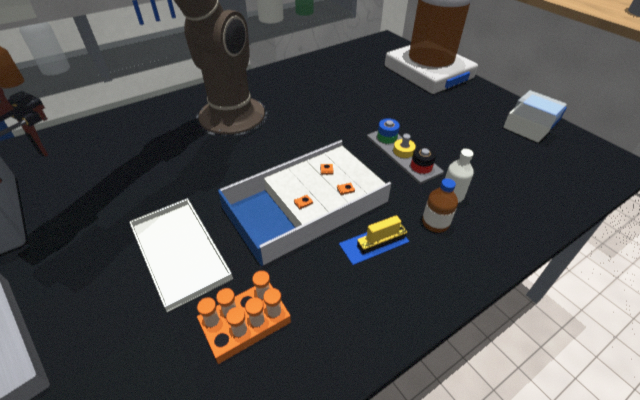

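View pics/top0.png

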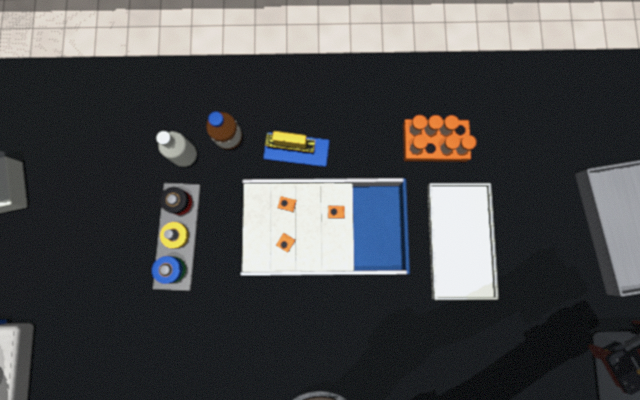

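The scene shows three posts, two of them double-stacked: blue on green at top px (168,269), yellow alone at (173,235), and black on red at (176,200). The plate has three chips, the tray is around (463,240) and the pad around (296,149). I'll enlarge the top view to get accurate poses.

```bash
python3 - <<'E'
import cv2
a=cv2.imread("pics/top0.png")
cv2.imwrite("pics/c1.png",cv2.resize(a[100:300,140:340],(800,800),interpolation=cv2.INTER_CUBIC)[:600])
cv2.imwrite("pics/c1.png",cv2.resize(a[120:300,145:345],(800,600) if 0 else (660,594),interpolation=cv2.INTER_CUBIC))
cv2.imwrite("pics/c2.png",cv2.resize(a[110:310,340:506],(498,600),interpolation=cv2.INTER_CUBIC))
E
```

```text
(no output)
```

View pics/c1.png

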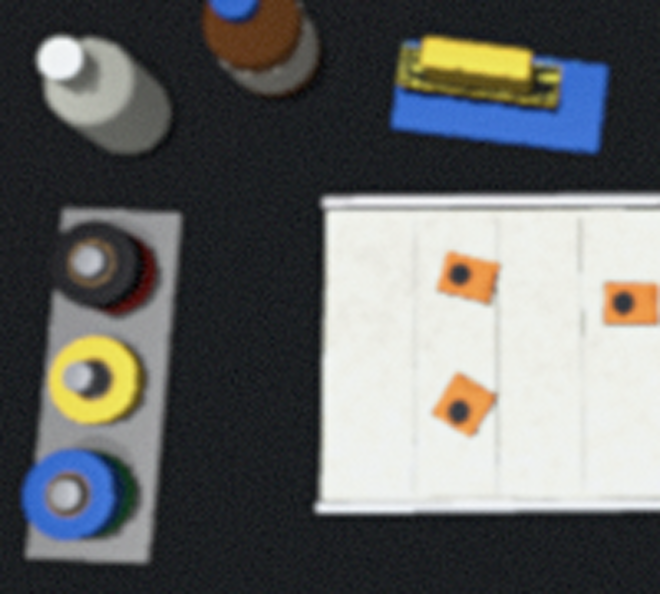

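View pics/c2.png

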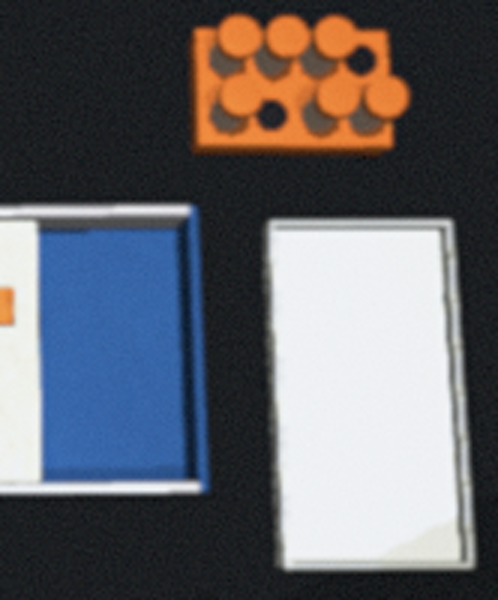

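```bash
cat > h.py <<'E'
import numpy as np,cv2
from cell import ctrl
def cam(n):
    m=ctrl.camera_model(n);R=cv2.Rodrigues(np.array(m['rvec'],float))[0];return m,R,np.array(m['tvec'],float)
def pix(n,uv,z):
    m,R,t=cam(n);d=R.T@np.array([(uv[0]-m['cx'])/m['fx'],(uv[1]-m['cy'])/m['fy'],1]);c=-R.T@t
    return (c+d*(z-c[2])/d[2])
def c1(p,z):return pix('top',(145+p[0]/3.3-.35,120+p[1]/3.3-.35),z)
def c2(p,z):return pix('top',(340+p[0]/3-.33,110+p[1]/3-.33),z)
def proj(n,P):
    m,R,t=cam(n);q=R@np.asarray(P,float)+t;return np.round([m['fx']*q[0]/q[2]+m['cx'],m['fy']*q[1]/q[2]+m['cy']],1)
def st():
    s=ctrl.state();R=cv2.Rodrigues(np.array(s['eef_rot']))[0]
    print(round(s['t'],2),'pos',np.round(s['eef_pos'],4),'x',np.round(R[:,0],3),'y',np.round(R[:,1],3),'z',np.round(R[:,2],3),'w',round(s['grip_width'],4),'F',np.round(s['wrist_force'],1),'ff',s['finger_force']);return np.array(s['eef_pos']),R
def go(x,y,z,yaw=None):
    "cm shifts in tool axes to reach world xyz; yaw=direction of tool y axis"
    p,R=st();d=R.T@(np.array([x,y,z])-p)*100;r=0
    if yaw is not None:
        a=np.arctan2(R[1,1],R[0,1]);r=-(yaw-a)
        r=(r+np.pi/2)%np.pi-np.pi/2
    print('shift cm',np.round(d,2),'roll',round(r,3))
E
python3 - <<'E'
from h import *
np.set_printoptions(suppress=True,precision=4)
P=[c1(p,.072) for p in((67,494),(80,376),(92,261))];print('posts',P, np.linalg.norm(P[0]-P[2]))
pad=np.array([c1(p,.004) for p in((405,42),(609,62),(600,152),(391,129))]);print('pad',pad,pad.mean(0))
tr=np.array([c2(p,.022) for p in((267,221),(452,220),(474,568),(284,570))]);print('tray',tr,tr.mean(0))
for p in((38,220),(42,482)):print('edge',c2(p,.05))
for p in((326,210),(320,502)):print('end',c1(p,.05))
for p in((469,277),(464,405),(631,303)):print('chip',c1(p,.06))
print('rib',[c1(p,.07) for p in((424,37),(533,50),(478,52))])
for n,p in zip('012',P):print(proj('scene',p))
s=ctrl.state();st()
for u in ((388,124),(405,139),(427,152)):print(pix('scene',u,.072))
E
```

```text
posts [array([0.4096, 0.3468, 0.072 ]), array([0.491 , 0.3412, 0.072 ]), array([0.5725, 0.336 , 0.072 ])] 0.16327449328147797
pad [[ 0.752   0.1232  0.004 ]
 [ 0.7337 -0.035   0.004 ]
 [ 0.6624 -0.0268  0.004 ]
 [ 0.6828  0.1336  0.004 ]] [0.7077 0.0488 0.004 ]
tray [[ 0.61   -0.2785  0.022 ]
 [ 0.6087 -0.431   0.022 ]
 [ 0.3289 -0.4272  0.022 ]
 [ 0.3295 -0.277   0.022 ]] [ 0.4693 -0.3534  0.022 ]
edge [ 0.6082 -0.0877  0.05  ]
edge [ 0.401  -0.0855  0.05  ]
end [0.6112 0.1744 0.05  ]
end [0.4014 0.1757 0.05  ]
chip [0.559  0.0694 0.06  ]
chip [0.4677 0.0731 0.06  ]
chip [ 0.5386 -0.0463  0.06  ]
rib [array([0.7347, 0.1012, 0.07  ]), array([0.7238, 0.0218, 0.07  ]), array([0.7228, 0.0618, 0.07  ])]
[388.2 121.7]
[405.  135.4]
[423.6 150.2]
0.1 pos [ 0.2704 -0.563   0.2219] x [ 0.901  0.433 -0.   ] y [ 0.433 -0.901 -0.001] z [-0.001  0.001 -1.   ] w 0.0878 F [-0.4 -0.2 -0.7] ff 0.0
[0.4188 0.338  0.072 ]
[0.5043 0.3287 0.072 ]
[0.5836 0.3383 0.072 ]
```

```bash
python3 - <<'E'
from h import *
print(c1((60,58),.15),c1((131,115),0),'reag',c1((234,5),.14),c1((278,57),0))
E
```

```text
[0.69804213 0.33589306 0.15      ] [0.69771637 0.33529524 0.        ] reag [0.73680398 0.22280664 0.14      ] [0.74255346 0.2225037  0.        ]
```

>>> send_rows(steps=[{"roll": 0.15}, {"roll": 0.15}, {"roll": 0.15}, {"x": 2, "y": -5.5}, {"x": 2, "y": -5.5}, {"x": 2, "y": -5.5}, {"x": 2, "y": -5.5}, {"x": 2, "y": -5.5}])

```text
$.steps[0]: bad value
```

>>> send_rows(steps=[{"jaw": 8.7, "x": 0, "y": 0, "z": 0, "roll": 0.15}, {"jaw": 8.7, "x": 0, "y": 0, "z": 0, "roll": 0.15}, {"jaw": 8.7, "x": 0, "y": 0, "z": 0, "roll": 0.15}, {"jaw": 8.7, "x": 2, "y": -5.5, "z": 0, "roll": 0}, {"jaw": 8.7, "x": 2, "y": -5.5, "z": 0, "roll": 0}, {"jaw": 8.7, "x": 2, "y": -5.5, "z": 0, "roll": 0}, {"jaw": 8.7, "x": 2, "y": -5.5, "z": 0, "roll": 0}, {"jaw": 8.7, "x": 2, "y": -5.5, "z": 0, "roll": 0}])

```text
t: 1.1
eef_pos: [0.3715, -0.2867, 0.2225]
eef_rot: [3.142, -0.003, -0.0]
wrist_force: [0.2, -0.5, -1.1]
grip_width: 0.0869
finger_force: 0.0
```

>>> send_rows(steps=[{"jaw": 8.7, "x": 2, "y": -6, "z": 0, "roll": 0}, {"jaw": 8.7, "x": 2, "y": -6, "z": 0, "roll": 0}, {"jaw": 8.7, "x": 2, "y": -6, "z": 0, "roll": 0}, {"jaw": 8.7, "x": 2, "y": -6, "z": 0, "roll": 0}, {"jaw": 8.7, "x": 2, "y": -6, "z": 0, "roll": 0}, {"jaw": 8.7, "x": 2, "y": -6, "z": 0, "roll": 0}, {"jaw": 8.7, "x": 2, "y": -6, "z": 0, "roll": 0}, {"jaw": 8.7, "x": 2, "y": -6, "z": 0, "roll": 0}])

```text
t: 2.1
eef_pos: [0.5307, 0.187, 0.2224]
eef_rot: [3.141, -0.004, -0.0]
wrist_force: [1.0, -0.4, 0.2]
grip_width: 0.0872
finger_force: 0.0
```

```bash
python3 -c "
from h import *
go(.5725,.336,.12,1.5708)"
```

```text
2.1 pos [0.5307 0.187  0.2224] x [ 1.    -0.003 -0.   ] y [-0.003 -1.     0.   ] z [-0. -0. -1.] w 0.0872 F [ 1.  -0.4  0.2] ff 0.0
shift cm [  4.14 -14.91  10.24] roll -0.003
```

>>> send_rows(steps=[{"jaw": 8.7, "x": 1.4, "y": -5, "z": 0, "roll": 0}, {"jaw": 8.7, "x": 1.4, "y": -5, "z": 0, "roll": 0}, {"jaw": 8.7, "x": 1.4, "y": -4.9, "z": 0, "roll": 0}, {"jaw": 8.7, "x": 0, "y": 0, "z": 5, "roll": 0}, {"jaw": 8.7, "x": 0, "y": 0, "z": 5, "roll": 0}, {"jaw": 8.7, "x": 0, "y": 0, "z": 3, "roll": 0}, {"jaw": 8.7, "x": 0, "y": 0, "z": 3, "roll": 0}, {"jaw": 8.7, "x": 0, "y": 0, "z": 2, "roll": 0}])

```text
t: 3.1
eef_pos: [0.572, 0.3337, 0.0406]
eef_rot: [3.14, -0.003, -0.003]
wrist_force: [-0.1, -0.1, 0.9]
grip_width: 0.0868
finger_force: 0.0
```

>>> send_rows(steps=[{"jaw": 8.7, "x": 0, "y": 0, "z": 0, "roll": 0}, {"jaw": 5, "x": 0, "y": 0, "z": 0, "roll": 0}, {"jaw": 5, "x": 0, "y": 0, "z": 0, "roll": 0}, {"jaw": 5, "x": 0, "y": 0, "z": 0, "roll": 0}, {"jaw": 5, "x": 0, "y": 0, "z": 0, "roll": 0}, {"jaw": 5, "x": 0, "y": 0, "z": 0, "roll": 0}])

```text
t: 3.85
eef_pos: [0.5733, 0.3356, 0.044]
eef_rot: [-3.14, 0.003, -0.003]
wrist_force: [-0.8, 2.2, 7.1]
grip_width: 0.0641
finger_force: 30.0
```

```bash
python3 -c "
from h import *
st();cv2.imwrite('pics/g1.png',cv2.resize(ctrl.capture('scene')[80:230,300:500,::-1],(800,600),interpolation=2))"
```

```text
3.85 pos [0.5733 0.3356 0.044 ] x [ 1.    -0.002  0.002] y [-0.002 -1.    -0.002] z [ 0.002  0.002 -1.   ] w 0.0641 F [-0.8  2.2  7.1] ff 30.003069466911256
```

View pics/g1.png

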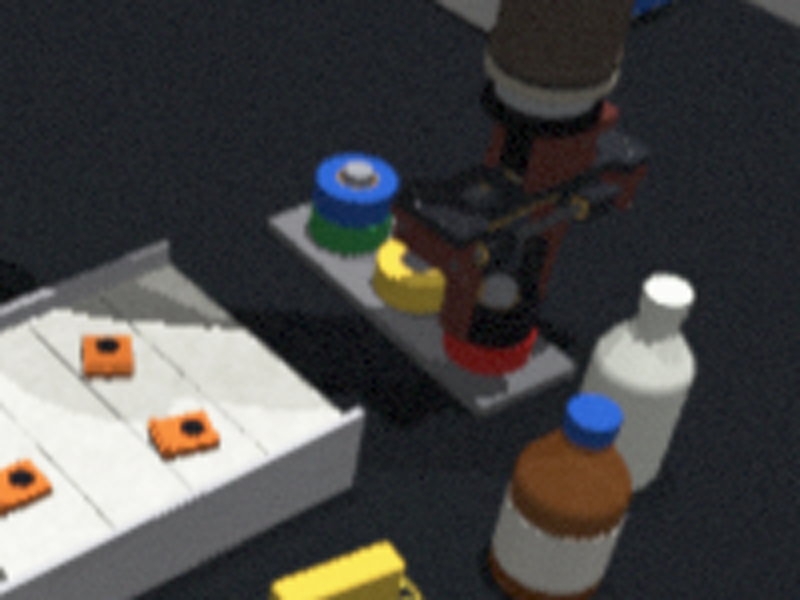

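The gripper holds the black roll (top at crop (498,310), red left below); the other rolls are undisturbed. I'll carry it to the tray's far slot.

>>> send_rows(steps=[{"jaw": 5, "x": 0, "y": 0, "z": -2, "roll": 0}, {"jaw": 5, "x": 0, "y": 0, "z": -4, "roll": 0}, {"jaw": 5, "x": 0, "y": 0, "z": -5, "roll": 0}, {"jaw": 5, "x": 0, "y": 1, "z": -5, "roll": 0}, {"jaw": 5, "x": -0.2, "y": 5, "z": -1, "roll": 0}, {"jaw": 5, "x": -0.2, "y": 6, "z": 0, "roll": 0}, {"jaw": 5, "x": -0.2, "y": 6, "z": 0, "roll": 0}, {"jaw": 5, "x": -0.2, "y": 6, "z": 0, "roll": 0}])

```text
t: 4.9
eef_pos: [0.5634, 0.0916, 0.2125]
eef_rot: [3.141, -0.004, -0.001]
wrist_force: [1.4, -0.7, -0.4]
grip_width: 0.0645
finger_force: 30.0
```

>>> send_rows(steps=[{"jaw": 5, "x": -0.2, "y": 6, "z": 0, "roll": 0}, {"jaw": 5, "x": -0.2, "y": 6, "z": 0, "roll": 0}, {"jaw": 5, "x": -0.2, "y": 6, "z": 0, "roll": 0}, {"jaw": 5, "x": -0.2, "y": 6, "z": 0, "roll": 0}, {"jaw": 5, "x": -0.2, "y": 6, "z": 0, "roll": 0}, {"jaw": 5, "x": -0.2, "y": 6, "z": 0, "roll": 0}, {"jaw": 5, "x": -0.2, "y": 6, "z": 0, "roll": 0}, {"jaw": 5, "x": -0.2, "y": 3, "z": 0, "roll": 0}])

```text
t: 5.9
eef_pos: [0.5448, -0.3602, 0.212]
eef_rot: [3.14, -0.011, -0.004]
wrist_force: [0.8, 0.7, 0.6]
grip_width: 0.0645
finger_force: 30.0
```

>>> send_rows(steps=[{"jaw": 5, "x": 0, "y": 0, "z": 0, "roll": 0}])

```text
t: 6.02
eef_pos: [0.5449, -0.3592, 0.2117]
eef_rot: [3.141, -0.012, -0.004]
wrist_force: [0.8, 0.4, -0.9]
grip_width: 0.0645
finger_force: 30.0
```

```bash
python3 -c "
from h import *
go(.551,-.3534,.014,1.5708)"
```

```text
6.03 pos [ 0.5449 -0.3592  0.2117] x [ 1.    -0.008 -0.002] y [-0.008 -1.     0.001] z [-0.002 -0.001 -1.   ] w 0.0645 F [ 0.8  0.4 -0.9] ff 29.999452522024512
shift cm [ 0.65 -0.6  19.77] roll -0.008
```

>>> send_rows(steps=[{"jaw": 5, "x": 0.6, "y": -0.6, "z": 4, "roll": 0}, {"jaw": 5, "x": 0, "y": 0, "z": 5, "roll": 0}, {"jaw": 5, "x": 0, "y": 0, "z": 5, "roll": 0}, {"jaw": 5, "x": 0, "y": 0, "z": 3, "roll": 0}, {"jaw": 5, "x": 0, "y": 0, "z": 1.5, "roll": 0}, {"jaw": 5, "x": 0, "y": 0, "z": 1.0, "roll": 0}, {"jaw": 5, "x": 0, "y": 0, "z": 0, "roll": 0}, {"jaw": 5, "x": 0, "y": 0, "z": 0, "roll": 0}])

```text
t: 7.02
eef_pos: [0.554, -0.35, 0.019]
eef_rot: [3.141, -0.004, 0.003]
wrist_force: [-0.2, 1.1, -0.3]
grip_width: 0.0646
finger_force: 30.0
```

>>> send_rows(steps=[{"jaw": 8.7, "x": 0, "y": 0, "z": 0, "roll": 0}, {"jaw": 8.7, "x": 0, "y": 0, "z": 0, "roll": 0}, {"jaw": 8.7, "x": 0, "y": 0, "z": 0, "roll": 0}, {"jaw": 8.7, "x": 0, "y": 0, "z": -3, "roll": 0}, {"jaw": 8.7, "x": 0, "y": 0, "z": -5, "roll": 0}, {"jaw": 8.7, "x": 0, "y": 0, "z": -6, "roll": 0}, {"jaw": 8.7, "x": 0, "y": -3, "z": -5, "roll": 0}, {"jaw": 8.7, "x": 0.2, "y": -6, "z": 0, "roll": 0}])

```text
t: 8.02
eef_pos: [0.5571, -0.2623, 0.2124]
eef_rot: [3.137, -0.011, 0.012]
wrist_force: [0.7, 1.5, -0.8]
grip_width: 0.0871
finger_force: 0.0
```

>>> send_rows(steps=[{"jaw": 8.7, "x": 0.2, "y": -6, "z": 0, "roll": 0}, {"jaw": 8.7, "x": 0.2, "y": -6, "z": 0, "roll": 0}, {"jaw": 8.7, "x": 0.2, "y": -6, "z": 0, "roll": 0}, {"jaw": 8.7, "x": 0.2, "y": -6, "z": 0, "roll": 0}, {"jaw": 8.7, "x": 0.2, "y": -6, "z": 0, "roll": 0}, {"jaw": 8.7, "x": 0.2, "y": -6, "z": 0, "roll": 0}, {"jaw": 8.7, "x": 0.2, "y": -6, "z": 0, "roll": 0}, {"jaw": 8.7, "x": 0.2, "y": -6, "z": 0, "roll": 0}])

```text
t: 9.02
eef_pos: [0.5724, 0.222, 0.2079]
eef_rot: [3.141, -0.004, 0.001]
wrist_force: [0.8, 0.1, 0.4]
grip_width: 0.0868
finger_force: 0.0
```

```bash
python3 -c "
from h import *
go(.5735,.336,.017,1.5708)
a=ctrl.capture('top');cv2.imwrite('pics/t2.png',cv2.resize(a[130:310,150:520,::-1],(800,389),interpolation=2))"
```

```text
9.03 pos [0.5724 0.222  0.2079] x [ 1.    -0.003  0.001] y [-0.003 -1.     0.   ] z [ 0.001 -0.    -1.   ] w 0.0868 F [0.8 0.1 0.4] ff 0.0
shift cm [  0.07 -11.4   19.09] roll -0.003
```

View pics/t2.png

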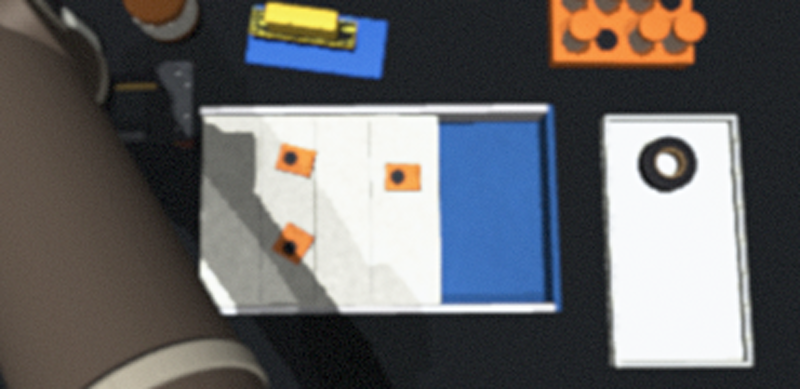

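The black roll lies flat in the tray's far slot (crop (667,163)). Next is the red roll.

>>> send_rows(steps=[{"jaw": 8.7, "x": 0, "y": -6, "z": 0, "roll": 0}, {"jaw": 8.7, "x": 0, "y": -5.4, "z": 0, "roll": 0}, {"jaw": 8.7, "x": 0, "y": 0, "z": 4, "roll": 0}, {"jaw": 8.7, "x": 0, "y": 0, "z": 5, "roll": 0}, {"jaw": 8.7, "x": 0, "y": 0, "z": 4, "roll": 0}, {"jaw": 8.7, "x": 0, "y": 0, "z": 3, "roll": 0}, {"jaw": 8.7, "x": 0, "y": 0, "z": 2, "roll": 0}, {"jaw": 8.7, "x": 0, "y": 0, "z": 0.8, "roll": 0}])

```text
t: 10.07
eef_pos: [0.5724, 0.334, 0.0187]
eef_rot: [3.141, -0.004, -0.001]
wrist_force: [0.5, -0.1, 0.4]
grip_width: 0.0871
finger_force: 0.0
```

>>> send_rows(steps=[{"jaw": 8.7, "x": 0, "y": 0, "z": 0, "roll": 0}, {"jaw": 5, "x": 0, "y": 0, "z": 0, "roll": 0}, {"jaw": 5, "x": 0, "y": 0, "z": 0, "roll": 0}, {"jaw": 5, "x": 0, "y": 0, "z": 0, "roll": 0}, {"jaw": 5, "x": 0, "y": 0, "z": 0, "roll": 0}, {"jaw": 5, "x": 0, "y": 0, "z": 0, "roll": 0}])

```text
t: 10.82
eef_pos: [0.573, 0.3356, 0.0206]
eef_rot: [-3.14, 0.002, -0.002]
wrist_force: [-0.7, 4.3, 5.6]
grip_width: 0.0634
finger_force: 30.0
```

>>> send_rows(steps=[{"jaw": 5, "x": 0, "y": 0, "z": -2, "roll": 0}, {"jaw": 5, "x": 0, "y": 0, "z": -4, "roll": 0}, {"jaw": 5, "x": 0, "y": 0, "z": -5, "roll": 0}, {"jaw": 5, "x": 0, "y": 0, "z": -5, "roll": 0}, {"jaw": 5, "x": -0.1, "y": 4, "z": -3, "roll": 0}, {"jaw": 5, "x": -0.1, "y": 6, "z": 0, "roll": 0}, {"jaw": 5, "x": -0.1, "y": 6, "z": 0, "roll": 0}, {"jaw": 5, "x": -0.1, "y": 6, "z": 0, "roll": 0}])

```text
t: 11.82
eef_pos: [0.5674, 0.1113, 0.2092]
eef_rot: [3.14, -0.005, -0.002]
wrist_force: [0.4, 0.4, -1.0]
grip_width: 0.0637
finger_force: 30.0
```

>>> send_rows(steps=[{"jaw": 5, "x": -0.2, "y": 6, "z": 0, "roll": 0}, {"jaw": 5, "x": -0.2, "y": 6, "z": 0, "roll": 0}, {"jaw": 5, "x": -0.2, "y": 6, "z": 0, "roll": 0}, {"jaw": 5, "x": -0.2, "y": 6, "z": 0, "roll": 0}, {"jaw": 5, "x": -0.2, "y": 6, "z": 0, "roll": 0}, {"jaw": 5, "x": -0.2, "y": 6, "z": 0, "roll": 0}, {"jaw": 5, "x": -0.2, "y": 6, "z": 0, "roll": 0}, {"jaw": 5, "x": -0.2, "y": 4, "z": 0, "roll": 0}])

```text
t: 12.82
eef_pos: [0.5489, -0.3496, 0.2089]
eef_rot: [3.141, -0.009, -0.004]
wrist_force: [0.2, 0.1, -1.7]
grip_width: 0.0637
finger_force: 30.0
```

```bash
python3 -c "
from h import *
go(.554,-.350,.040,1.5708)"
```

```text
12.82 pos [ 0.5489 -0.3496  0.2089] x [ 1.    -0.006 -0.003] y [-0.006 -1.     0.001] z [-0.003 -0.001 -1.   ] w 0.0637 F [ 0.2  0.1 -1.7] ff 30.000072196125984
shift cm [ 0.55  0.02 16.89] roll -0.006
```

>>> send_rows(steps=[{"jaw": 5, "x": 0.5, "y": 0, "z": 4, "roll": 0}, {"jaw": 5, "x": 0, "y": 0, "z": 5, "roll": 0}, {"jaw": 5, "x": 0, "y": 0, "z": 4, "roll": 0}, {"jaw": 5, "x": 0, "y": 0, "z": 2, "roll": 0}, {"jaw": 5, "x": 0, "y": 0, "z": 1, "roll": 0}, {"jaw": 5, "x": 0, "y": 0, "z": 0.7, "roll": 0}, {"jaw": 5, "x": 0, "y": 0, "z": 0, "roll": 0}, {"jaw": 5, "x": 0, "y": 0, "z": 0, "roll": 0}])

```text
t: 13.82
eef_pos: [0.5568, -0.346, 0.0438]
eef_rot: [3.141, -0.003, 0.002]
wrist_force: [0.2, 0.5, -0.8]
grip_width: 0.0637
finger_force: 30.0
```

>>> send_rows(steps=[{"jaw": 8.7, "x": 0, "y": 0, "z": 0, "roll": 0}, {"jaw": 8.7, "x": 0, "y": 0, "z": 0, "roll": 0}, {"jaw": 8.7, "x": 0, "y": 0, "z": 0, "roll": 0}, {"jaw": 8.7, "x": 0, "y": 0, "z": -3, "roll": 0}, {"jaw": 8.7, "x": 0, "y": 0, "z": -5, "roll": 0}, {"jaw": 8.7, "x": 0, "y": 0, "z": -6, "roll": 0}, {"jaw": 8.7, "x": -0.6, "y": -4, "z": -3, "roll": 0}, {"jaw": 8.7, "x": -0.6, "y": -6, "z": 0, "roll": 0}])

```text
t: 14.82
eef_pos: [0.5455, -0.2468, 0.2157]
eef_rot: [3.139, -0.009, 0.008]
wrist_force: [-0.0, 0.3, -0.1]
grip_width: 0.087
finger_force: 0.0
```

>>> send_rows(steps=[{"jaw": 8.7, "x": -0.6, "y": -6, "z": 0, "roll": 0}, {"jaw": 8.7, "x": -0.6, "y": -6, "z": 0, "roll": 0}, {"jaw": 8.7, "x": -0.6, "y": -6, "z": 0, "roll": 0}, {"jaw": 8.7, "x": -0.6, "y": -6, "z": 0, "roll": 0}, {"jaw": 8.7, "x": -0.6, "y": -6, "z": 0, "roll": 0}, {"jaw": 8.7, "x": -0.6, "y": -6, "z": 0, "roll": 0}, {"jaw": 8.7, "x": -0.6, "y": -6, "z": 0, "roll": 0}, {"jaw": 8.7, "x": -0.6, "y": -6, "z": 0, "roll": 0}])

```text
t: 15.82
eef_pos: [0.4972, 0.2362, 0.213]
eef_rot: [3.142, -0.004, 0.001]
wrist_force: [1.5, -0.2, 0.1]
grip_width: 0.0873
finger_force: 0.0
```

```bash
python3 -c "
from h import *
go(.491,.3412,.017,1.5708)"
```

```text
15.82 pos [0.4972 0.2362 0.213 ] x [ 1.    -0.003  0.001] y [-0.003 -1.     0.   ] z [ 0.001 -0.    -1.   ] w 0.0873 F [ 1.5 -0.2  0.1] ff 0.0
shift cm [ -0.66 -10.5   19.6 ] roll -0.003
```

>>> send_rows(steps=[{"jaw": 8.7, "x": -0.4, "y": -5.5, "z": 0, "roll": 0}, {"jaw": 8.7, "x": -0.2, "y": -5, "z": 0, "roll": 0}, {"jaw": 8.7, "x": 0, "y": 0, "z": 4, "roll": 0}, {"jaw": 8.7, "x": 0, "y": 0, "z": 5, "roll": 0}, {"jaw": 8.7, "x": 0, "y": 0, "z": 4, "roll": 0}, {"jaw": 8.7, "x": 0, "y": 0, "z": 3, "roll": 0}, {"jaw": 8.7, "x": 0, "y": 0, "z": 2, "roll": 0}, {"jaw": 8.7, "x": 0, "y": 0, "z": 1.3, "roll": 0}])

```text
t: 16.82
eef_pos: [0.4917, 0.3395, 0.0189]
eef_rot: [3.141, -0.003, -0.0]
wrist_force: [1.5, 0.5, 0.4]
grip_width: 0.0871
finger_force: 0.0
```

>>> send_rows(steps=[{"jaw": 8.7, "x": 0, "y": 0, "z": 0, "roll": 0}, {"jaw": 5, "x": 0, "y": 0, "z": 0, "roll": 0}, {"jaw": 5, "x": 0, "y": 0, "z": 0, "roll": 0}, {"jaw": 5, "x": 0, "y": 0, "z": 0, "roll": 0}, {"jaw": 5, "x": 0, "y": 0, "z": 0, "roll": 0}, {"jaw": 5, "x": 0, "y": 0, "z": 0, "roll": 0}])

```text
t: 17.58
eef_pos: [0.4922, 0.3407, 0.0206]
eef_rot: [-3.14, 0.003, -0.002]
wrist_force: [-0.8, 3.0, 5.4]
grip_width: 0.064
finger_force: 30.0
```

>>> send_rows(steps=[{"jaw": 5, "x": 0, "y": 0, "z": -2, "roll": 0}, {"jaw": 5, "x": 0, "y": 0, "z": -4, "roll": 0}, {"jaw": 5, "x": 0, "y": 0, "z": -5, "roll": 0}, {"jaw": 5, "x": 0, "y": 0, "z": -5, "roll": 0}, {"jaw": 5, "x": -0.1, "y": 4, "z": -3, "roll": 0}, {"jaw": 5, "x": -0.1, "y": 6, "z": 0, "roll": 0}, {"jaw": 5, "x": -0.1, "y": 6, "z": 0, "roll": 0}, {"jaw": 5, "x": -0.1, "y": 6, "z": 0, "roll": 0}])

```text
t: 18.58
eef_pos: [0.4864, 0.1168, 0.2094]
eef_rot: [3.14, -0.004, -0.001]
wrist_force: [0.7, -0.2, -0.7]
grip_width: 0.064
finger_force: 30.0
```

>>> send_rows(steps=[{"jaw": 5, "x": -0.2, "y": 6, "z": 0, "roll": 0}, {"jaw": 5, "x": -0.2, "y": 6, "z": 0, "roll": 0}, {"jaw": 5, "x": -0.2, "y": 6, "z": 0, "roll": 0}, {"jaw": 5, "x": -0.2, "y": 6, "z": 0, "roll": 0}, {"jaw": 5, "x": -0.2, "y": 6, "z": 0, "roll": 0}, {"jaw": 5, "x": -0.2, "y": 6, "z": 0, "roll": 0}, {"jaw": 5, "x": -0.2, "y": 6, "z": 0, "roll": 0}, {"jaw": 5, "x": -0.2, "y": 4.5, "z": 0, "roll": 0}])

```text
t: 19.58
eef_pos: [0.4684, -0.3484, 0.2092]
eef_rot: [3.141, -0.007, -0.003]
wrist_force: [0.7, -0.7, -0.7]
grip_width: 0.0641
finger_force: 30.0
```

```bash
python3 -c "
from h import *
go(.471,-.352,.018,1.5708)"
```

```text
19.57 pos [ 0.4684 -0.3484  0.2092] x [ 1.    -0.005 -0.002] y [-0.005 -1.     0.   ] z [-0.002 -0.    -1.   ] w 0.0641 F [ 0.7 -0.7 -0.7] ff 30.000210385769606
shift cm [ 0.29  0.36 19.12] roll -0.005
```

>>> send_rows(steps=[{"jaw": 5, "x": 0.2, "y": 0.7, "z": 4, "roll": 0}, {"jaw": 5, "x": 0, "y": 0, "z": 5, "roll": 0}, {"jaw": 5, "x": 0, "y": 0, "z": 5, "roll": 0}, {"jaw": 5, "x": 0, "y": 0, "z": 3, "roll": 0}, {"jaw": 5, "x": 0, "y": 0, "z": 1.3, "roll": 0}, {"jaw": 5, "x": 0, "y": 0, "z": 0.8, "roll": 0}, {"jaw": 5, "x": 0, "y": 0, "z": 0, "roll": 0}, {"jaw": 5, "x": 0, "y": 0, "z": 0, "roll": 0}])

```text
t: 20.58
eef_pos: [0.4728, -0.353, 0.0198]
eef_rot: [3.141, -0.004, 0.002]
wrist_force: [0.1, -0.8, -0.7]
grip_width: 0.0637
finger_force: 30.0
```

>>> send_rows(steps=[{"jaw": 8.7, "x": 0, "y": 0, "z": 0, "roll": 0}, {"jaw": 8.7, "x": 0, "y": 0, "z": 0, "roll": 0}, {"jaw": 8.7, "x": 0, "y": 0, "z": 0, "roll": 0}, {"jaw": 8.7, "x": 0, "y": 0, "z": -3, "roll": 0}, {"jaw": 8.7, "x": 0, "y": 0, "z": -5, "roll": 0}, {"jaw": 8.7, "x": 0, "y": 0, "z": -6, "roll": 0}, {"jaw": 8.7, "x": -0.5, "y": -4, "z": -5, "roll": 0}, {"jaw": 8.7, "x": -0.5, "y": -6, "z": 0, "roll": 0}])

```text
t: 21.58
eef_pos: [0.4644, -0.2548, 0.2114]
eef_rot: [3.138, -0.009, 0.011]
wrist_force: [0.7, 1.4, -0.2]
grip_width: 0.0871
finger_force: 0.0
```

>>> send_rows(steps=[{"jaw": 8.7, "x": -0.6, "y": -6, "z": 0, "roll": 0}, {"jaw": 8.7, "x": -0.6, "y": -6, "z": 0, "roll": 0}, {"jaw": 8.7, "x": -0.6, "y": -6, "z": 0, "roll": 0}, {"jaw": 8.7, "x": -0.6, "y": -6, "z": 0, "roll": 0}, {"jaw": 8.7, "x": -0.6, "y": -6, "z": 0, "roll": 0}, {"jaw": 8.7, "x": -0.6, "y": -6, "z": 0, "roll": 0}, {"jaw": 8.7, "x": -0.6, "y": -6, "z": 0, "roll": 0}, {"jaw": 8.7, "x": -0.6, "y": -6, "z": 0, "roll": 0}])

```text
t: 22.58
eef_pos: [0.4153, 0.2282, 0.2077]
eef_rot: [3.142, -0.004, 0.002]
wrist_force: [1.2, -0.0, 0.2]
grip_width: 0.0869
finger_force: 0.0
```

```bash
python3 -c "
from h import *
go(.4096,.3468,.043,1.5708)"
```

```text
22.57 pos [0.4153 0.2282 0.2077] x [ 1.    -0.003  0.001] y [-0.003 -1.     0.   ] z [ 0.001 -0.    -1.   ] w 0.0869 F [ 1.2 -0.   0.2] ff 0.0
shift cm [ -0.62 -11.86  16.46] roll -0.003
```

>>> send_rows(steps=[{"jaw": 8.7, "x": -0.4, "y": -6, "z": 0, "roll": 0}, {"jaw": 8.7, "x": -0.2, "y": -5.8, "z": 0, "roll": 0}, {"jaw": 8.7, "x": 0, "y": 0, "z": 4, "roll": 0}, {"jaw": 8.7, "x": 0, "y": 0, "z": 4, "roll": 0}, {"jaw": 8.7, "x": 0, "y": 0, "z": 4, "roll": 0}, {"jaw": 8.7, "x": 0, "y": 0, "z": 2.5, "roll": 0}, {"jaw": 8.7, "x": 0, "y": 0, "z": 1.5, "roll": 0}, {"jaw": 8.7, "x": 0, "y": 0, "z": 0.3, "roll": 0}])

```text
t: 23.58
eef_pos: [0.4096, 0.3444, 0.0438]
eef_rot: [3.141, -0.003, -0.001]
wrist_force: [-0.0, -0.5, 0.0]
grip_width: 0.0867
finger_force: 0.0
```

>>> send_rows(steps=[{"jaw": 8.7, "x": 0, "y": 0, "z": 0, "roll": 0}, {"jaw": 5, "x": 0, "y": 0, "z": 0, "roll": 0}, {"jaw": 5, "x": 0, "y": 0, "z": 0, "roll": 0}, {"jaw": 5, "x": 0, "y": 0, "z": 0, "roll": 0}, {"jaw": 5, "x": 0, "y": 0, "z": 0, "roll": 0}, {"jaw": 5, "x": 0, "y": 0, "z": 0, "roll": 0}])

```text
t: 24.32
eef_pos: [0.4103, 0.3457, 0.045]
eef_rot: [-3.14, 0.003, -0.002]
wrist_force: [0.4, 3.6, 5.5]
grip_width: 0.064
finger_force: 30.0
```

>>> send_rows(steps=[{"jaw": 5, "x": 0, "y": 0, "z": -2, "roll": 0}, {"jaw": 5, "x": 0, "y": 0, "z": -4, "roll": 0}, {"jaw": 5, "x": 0, "y": 0, "z": -5, "roll": 0}, {"jaw": 5, "x": 0, "y": 0, "z": -4, "roll": 0}, {"jaw": 5, "x": 0, "y": 4, "z": -2, "roll": 0}, {"jaw": 5, "x": 0, "y": 6, "z": 0, "roll": 0}, {"jaw": 5, "x": 0, "y": 6, "z": 0, "roll": 0}, {"jaw": 5, "x": 0, "y": 6, "z": 0, "roll": 0}])

```text
t: 25.32
eef_pos: [0.4083, 0.1217, 0.2138]
eef_rot: [3.14, -0.005, -0.003]
wrist_force: [1.3, -0.9, 0.1]
grip_width: 0.0642
finger_force: 30.0
```

>>> send_rows(steps=[{"jaw": 5, "x": -0.2, "y": 6, "z": 0, "roll": 0}, {"jaw": 5, "x": -0.2, "y": 6, "z": 0, "roll": 0}, {"jaw": 5, "x": -0.2, "y": 6, "z": 0, "roll": 0}, {"jaw": 5, "x": -0.2, "y": 6, "z": 0, "roll": 0}, {"jaw": 5, "x": -0.2, "y": 6, "z": 0, "roll": 0}, {"jaw": 5, "x": -0.2, "y": 6, "z": 0, "roll": 0}, {"jaw": 5, "x": -0.2, "y": 6, "z": 0, "roll": 0}, {"jaw": 5, "x": -0.2, "y": 5, "z": 0, "roll": 0}])

```text
t: 26.32
eef_pos: [0.3905, -0.3475, 0.2136]
eef_rot: [-3.141, 0.006, 0.004]
wrist_force: [0.5, 0.7, 0.4]
grip_width: 0.0643
finger_force: 30.0
```

```bash
python3 -c "
from h import *
go(.389,-.352,.016,1.5708)"
```

```text
26.32 pos [ 0.3905 -0.3475  0.2136] x [ 1.    -0.004 -0.002] y [-0.004 -1.    -0.001] z [-0.002  0.001 -1.   ] w 0.0643 F [0.5 0.7 0.4] ff 30.000537894666195
shift cm [-0.1   0.47 19.76] roll -0.004
```

>>> send_rows(steps=[{"jaw": 5, "x": -0.2, "y": 0.8, "z": 4, "roll": 0}, {"jaw": 5, "x": 0, "y": 0, "z": 5, "roll": 0}, {"jaw": 5, "x": 0, "y": 0, "z": 5, "roll": 0}, {"jaw": 5, "x": 0, "y": 0, "z": 3, "roll": 0}, {"jaw": 5, "x": 0, "y": 0, "z": 1.6, "roll": 0}, {"jaw": 5, "x": 0, "y": 0, "z": 1, "roll": 0}, {"jaw": 5, "x": 0, "y": 0, "z": 0, "roll": 0}, {"jaw": 5, "x": 0, "y": 0, "z": 0, "roll": 0}])

```text
t: 27.32
eef_pos: [0.3909, -0.3539, 0.0193]
eef_rot: [3.14, -0.003, 0.002]
wrist_force: [0.6, -0.3, -0.6]
grip_width: 0.0639
finger_force: 30.0
```

>>> send_rows(steps=[{"jaw": 8.7, "x": 0, "y": 0, "z": 0, "roll": 0}, {"jaw": 8.7, "x": 0, "y": 0, "z": 0, "roll": 0}, {"jaw": 8.7, "x": 0, "y": 0, "z": 0, "roll": 0}, {"jaw": 8.7, "x": 0, "y": 0, "z": -3, "roll": 0}, {"jaw": 8.7, "x": 0, "y": 0, "z": -5, "roll": 0}, {"jaw": 8.7, "x": 0, "y": 0, "z": -6, "roll": 0}, {"jaw": 8.7, "x": 0.2, "y": -4, "z": -5, "roll": 0}, {"jaw": 8.7, "x": 0.2, "y": -6, "z": 0, "roll": 0}])

```text
t: 28.32
eef_pos: [0.3965, -0.2555, 0.211]
eef_rot: [3.137, -0.009, 0.011]
wrist_force: [1.2, 0.8, -1.1]
grip_width: 0.0871
finger_force: 0.0
```

>>> send_rows(steps=[{"jaw": 8.7, "x": 0.2, "y": -6, "z": 0, "roll": 0}, {"jaw": 8.7, "x": 0.2, "y": -6, "z": 0, "roll": 0}, {"jaw": 8.7, "x": 0.2, "y": -6, "z": 0, "roll": 0}, {"jaw": 8.7, "x": 0.2, "y": -6, "z": 0, "roll": 0}, {"jaw": 8.7, "x": 0.2, "y": -6, "z": 0, "roll": 0}, {"jaw": 8.7, "x": 0.2, "y": -6, "z": 0, "roll": 0}, {"jaw": 8.7, "x": 0.2, "y": -6, "z": 0, "roll": 0}, {"jaw": 8.7, "x": 0.2, "y": -6, "z": 0, "roll": 0}])

```text
t: 29.32
eef_pos: [0.4115, 0.2273, 0.2074]
eef_rot: [3.141, -0.004, 0.001]
wrist_force: [0.9, 0.8, -0.2]
grip_width: 0.0866
finger_force: 0.0
```

```bash
python3 -c "
from h import *
go(.4096,.3468,.017,1.5708)"
```

```text
29.32 pos [0.4115 0.2273 0.2074] x [ 1.    -0.003  0.001] y [-0.003 -1.     0.   ] z [ 0.001 -0.    -1.   ] w 0.0866 F [ 0.9  0.8 -0.2] ff 0.0
shift cm [ -0.24 -11.95  19.04] roll -0.003
```

Next is the green roll, which goes on top of the blue one.

>>> send_rows(steps=[{"jaw": 8.7, "x": -0.2, "y": -6, "z": 0, "roll": 0}, {"jaw": 8.7, "x": 0, "y": -5.9, "z": 0, "roll": 0}, {"jaw": 8.7, "x": 0, "y": 0, "z": 4, "roll": 0}, {"jaw": 8.7, "x": 0, "y": 0, "z": 5, "roll": 0}, {"jaw": 8.7, "x": 0, "y": 0, "z": 4, "roll": 0}, {"jaw": 8.7, "x": 0, "y": 0, "z": 3, "roll": 0}, {"jaw": 8.7, "x": 0, "y": 0, "z": 2, "roll": 0}, {"jaw": 8.7, "x": 0, "y": 0, "z": 0.8, "roll": 0}])

```text
t: 30.32
eef_pos: [0.4093, 0.3441, 0.018]
eef_rot: [3.14, -0.003, -0.002]
wrist_force: [0.4, -0.1, -0.0]
grip_width: 0.0872
finger_force: 0.0
```

>>> send_rows(steps=[{"jaw": 8.7, "x": 0, "y": 0, "z": 0, "roll": 0}, {"jaw": 5, "x": 0, "y": 0, "z": 0, "roll": 0}, {"jaw": 5, "x": 0, "y": 0, "z": 0, "roll": 0}, {"jaw": 5, "x": 0, "y": 0, "z": 0, "roll": 0}, {"jaw": 5, "x": 0, "y": 0, "z": 0, "roll": 0}, {"jaw": 5, "x": 0, "y": 0, "z": 0, "roll": 0}])

```text
t: 31.08
eef_pos: [0.4103, 0.3457, 0.0198]
eef_rot: [-3.14, 0.003, -0.002]
wrist_force: [0.1, 3.2, 5.9]
grip_width: 0.063
finger_force: 30.0
```

>>> send_rows(steps=[{"jaw": 5, "x": 0, "y": 0, "z": -2, "roll": 0}, {"jaw": 5, "x": 0, "y": 0, "z": -4, "roll": 0}, {"jaw": 5, "x": 0, "y": 0, "z": -5, "roll": 0}, {"jaw": 5, "x": 0, "y": 0, "z": -5, "roll": 0}, {"jaw": 5, "x": 0, "y": 4, "z": -3, "roll": 0}, {"jaw": 5, "x": 0, "y": 6, "z": 0, "roll": 0}, {"jaw": 5, "x": 0, "y": 6, "z": 0, "roll": 0}, {"jaw": 5, "x": 0, "y": 6, "z": 0, "roll": 0}])

```text
t: 32.08
eef_pos: [0.4083, 0.1219, 0.2087]
eef_rot: [3.14, -0.004, -0.002]
wrist_force: [0.7, -0.1, 0.3]
grip_width: 0.0633
finger_force: 30.0
```

>>> send_rows(steps=[{"jaw": 5, "x": -0.2, "y": 6, "z": 0, "roll": 0}, {"jaw": 5, "x": -0.2, "y": 6, "z": 0, "roll": 0}, {"jaw": 5, "x": -0.2, "y": 6, "z": 0, "roll": 0}, {"jaw": 5, "x": -0.2, "y": 6, "z": 0, "roll": 0}, {"jaw": 5, "x": -0.2, "y": 6, "z": 0, "roll": 0}, {"jaw": 5, "x": -0.2, "y": 6, "z": 0, "roll": 0}, {"jaw": 5, "x": -0.2, "y": 6, "z": 0, "roll": 0}, {"jaw": 5, "x": -0.2, "y": 5, "z": 0, "roll": 0}])

```text
t: 33.08
eef_pos: [0.3906, -0.3475, 0.2085]
eef_rot: [-3.141, 0.006, 0.003]
wrist_force: [1.3, 1.0, -0.3]
grip_width: 0.0633
finger_force: 30.0
```

```bash
python3 -c "
from h import *
go(.391,-.354,.043,1.5708)"
```

```text
33.08 pos [ 0.3906 -0.3475  0.2085] x [ 1.    -0.004 -0.002] y [-0.004 -1.    -0.001] z [-0.002  0.001 -1.   ] w 0.0633 F [ 1.3  1.  -0.3] ff 30.0003101862967
shift cm [ 0.08  0.66 16.55] roll -0.004
```

>>> send_rows(steps=[{"jaw": 5, "x": -0.2, "y": 0.8, "z": 4, "roll": 0}, {"jaw": 5, "x": 0, "y": 0, "z": 5, "roll": 0}, {"jaw": 5, "x": 0, "y": 0, "z": 4, "roll": 0}, {"jaw": 5, "x": 0, "y": 0, "z": 2, "roll": 0}, {"jaw": 5, "x": 0, "y": 0, "z": 1, "roll": 0}, {"jaw": 5, "x": 0, "y": 0, "z": 0.6, "roll": 0}, {"jaw": 5, "x": 0, "y": 0, "z": 0, "roll": 0}, {"jaw": 5, "x": 0, "y": 0, "z": 0, "roll": 0}])

```text
t: 34.08
eef_pos: [0.3906, -0.3537, 0.0439]
eef_rot: [3.141, -0.003, 0.001]
wrist_force: [-0.1, -0.7, -0.9]
grip_width: 0.0631
finger_force: 30.0
```

>>> send_rows(steps=[{"jaw": 8.7, "x": 0, "y": 0, "z": 0, "roll": 0}, {"jaw": 8.7, "x": 0, "y": 0, "z": 0, "roll": 0}, {"jaw": 8.7, "x": 0, "y": 0, "z": 0, "roll": 0}, {"jaw": 8.7, "x": 0, "y": 0, "z": -3, "roll": 0}, {"jaw": 8.7, "x": 0, "y": 0, "z": -5, "roll": 0}, {"jaw": 8.7, "x": 0, "y": 0, "z": -6, "roll": 0}, {"jaw": 8.7, "x": -2, "y": 4, "z": -5, "roll": 0}, {"jaw": 8.7, "x": -3, "y": 5, "z": 0, "roll": 0}])

```text
t: 35.08
eef_pos: [0.3438, -0.442, 0.2345]
eef_rot: [3.136, 0.003, 0.009]
wrist_force: [0.7, -0.1, -1.1]
grip_width: 0.0873
finger_force: 0.0
```

>>> send_rows(steps=[{"jaw": 8.7, "x": -3, "y": 5, "z": 0, "roll": 0}, {"jaw": 8.7, "x": -3, "y": 5, "z": 0, "roll": 0}, {"jaw": 8.7, "x": -1, "y": 5, "z": 0, "roll": 0}, {"jaw": 8.7, "x": 0, "y": 5, "z": 0, "roll": 0}])

```text
t: 35.58
eef_pos: [0.2692, -0.6423, 0.23]
eef_rot: [3.141, -0.006, -0.001]
wrist_force: [1.1, -0.7, 0.5]
grip_width: 0.0871
finger_force: 0.0
```

```bash
python3 -c "
from h import *
st()
a=ctrl.capture('top')[:,:,::-1];cv2.imwrite('pics/top3.png',a);cv2.imwrite('pics/t3.png',cv2.resize(a[110:310,240:506],(798,600),interpolation=2))"
```

```text
35.58 pos [ 0.2692 -0.6423  0.23  ] x [ 1.    -0.004 -0.   ] y [-0.004 -1.     0.001] z [-0.    -0.001 -1.   ] w 0.0871 F [ 1.1 -0.7  0.5] ff 0.0
```

View pics/t3.png

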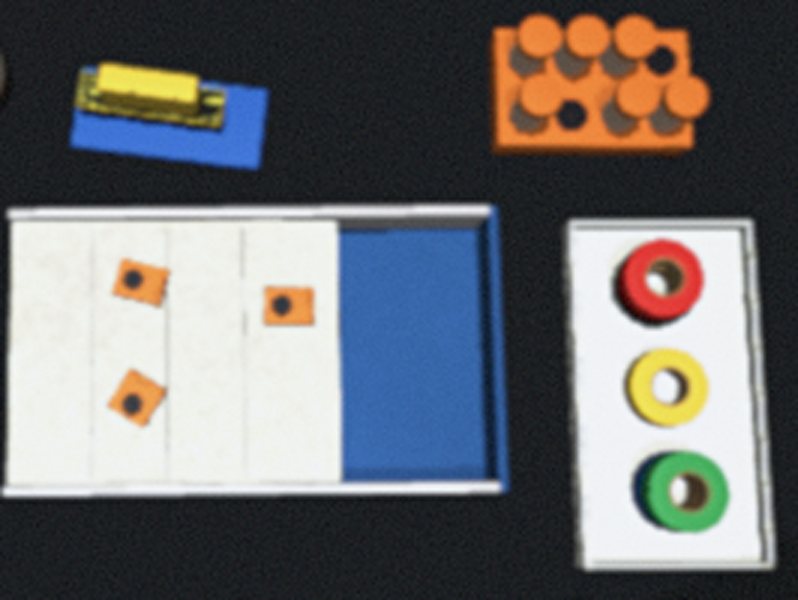

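All rolls sit in the tray: red on black, yellow alone, green on blue. I'll zoom in on the scraper in both cameras.

```bash
python3 -c "
from h import *
a=cv2.imread('pics/top3.png')[122:174,258:334]
b=ctrl.capture('scene')[205:270,335:415,::-1]
A=cv2.resize(a,None,fx=5,fy=5,interpolation=2);B=cv2.resize(b,None,fx=5,fy=5,interpolation=2)
o=np.zeros((325,790,3),np.uint8);o[:260,:380]=A;o[:,390:]=B
cv2.imwrite('pics/s.png',o)
for n in('top','scene'):
  m,R,t=cam(n);print(-R.T@t)
"
```

```text
[ 0.41499197 -0.00970264  1.07085597]
[ 1.12076139 -0.39344987  0.74418648]
```

View pics/s.png

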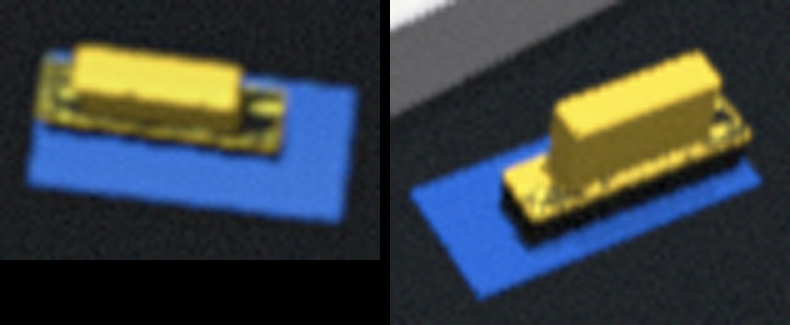

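```bash
python3 -c "
from h import *
T=np.array([pix('top',(258+u/5-.4,122+v/5-.4),.074) for u,v in((78,45),(242,64),(240,112),(72,92))])
S=np.array([pix('scene',(335+(u-390)/5-.4,205+v/5-.4),.074) for u,v in((557,100),(697,53),(720,85),(578,138))])
F=np.array([pix('top',(258+u/5-.4,122+v/5-.4),.030) for u,v in((42,52),(287,92),(280,152),(38,122))])
for X in(T,S,F):print(np.round(X,4).tolist(),X.mean(0))
P=np.array([pix('scene',(335+(u-390)/5-.4,205+v/5-.4),.004) for u,v in((411,190),(482,298),(762,182))])
print('pad scene',P,(P[0]+P[2])/2)
go(.715,.06,.25)
"
```

```text
[[0.7341, 0.1006, 0.074], [0.7236, 0.022, 0.074], [0.6999, 0.0232, 0.074], [0.7109, 0.1033, 0.074]] [0.71709232 0.0622816  0.074     ]
[[0.7028, 0.0285, 0.074], [0.7166, 0.102, 0.074], [0.7376, 0.0974, 0.074], [0.7257, 0.022, 0.074]] [0.7206899  0.06248879 0.074     ]
[[0.7448, 0.1234, 0.03], [0.7224, 0.0011, 0.03], [0.6916, 0.005, 0.03], [0.7087, 0.1252, 0.03]] [0.71689058 0.0636732  0.03      ]
pad scene [[ 0.66476819 -0.02332984  0.004     ]
 [ 0.73439239 -0.0332704   0.004     ]
 [ 0.75620237  0.12258042  0.004     ]] [0.71048528 0.04962529 0.004     ]
35.67 pos [ 0.2684 -0.6444  0.2278] x [ 1.    -0.007 -0.002] y [-0.007 -1.     0.   ] z [-0.002 -0.    -1.   ] w 0.087 F [0.7 0.4 0.3] ff 0.0
shift cm [ 44.19 -70.74  -2.33] roll 0
```

>>> send_rows(steps=[{"jaw": 8.7, "x": 3.4, "y": -5, "z": 0, "roll": 0}, {"jaw": 8.7, "x": 3.4, "y": -5, "z": 0, "roll": 0}, {"jaw": 8.7, "x": 3.4, "y": -5, "z": 0, "roll": 0}, {"jaw": 8.7, "x": 3.4, "y": -5, "z": 0, "roll": 0}, {"jaw": 8.7, "x": 3.4, "y": -5, "z": 0, "roll": 0}, {"jaw": 8.7, "x": 3.4, "y": -5, "z": 0, "roll": 0}, {"jaw": 8.7, "x": 3.4, "y": -5, "z": 0, "roll": 0}, {"jaw": 8.7, "x": 3.4, "y": -5, "z": 0, "roll": 0}])

```text
t: 36.67
eef_pos: [0.5445, -0.2387, 0.23]
eef_rot: [3.141, -0.003, 0.0]
wrist_force: [0.7, 0.4, -0.6]
grip_width: 0.0872
finger_force: 0.0
```

>>> send_rows(steps=[{"jaw": 8.7, "x": 3.4, "y": -5.1, "z": 0, "roll": 0}, {"jaw": 8.7, "x": 3.4, "y": -5.1, "z": 0, "roll": 0}, {"jaw": 8.7, "x": 3.4, "y": -5.1, "z": 0, "roll": 0}, {"jaw": 8.7, "x": 3.4, "y": -5.1, "z": 0, "roll": 0}, {"jaw": 8.7, "x": 3.2, "y": -5.1, "z": 0, "roll": 0}, {"jaw": 8.7, "x": 0, "y": -5.0, "z": 0, "roll": 0}, {"jaw": 8.7, "x": 0, "y": 0, "z": 0, "roll": 0}])

```text
t: 37.55
eef_pos: [0.7113, 0.0713, 0.2292]
eef_rot: [-3.138, -0.01, 0.002]
wrist_force: [-0.0, -0.2, 0.6]
grip_width: 0.0871
finger_force: 0.0
```

```bash
python3 -c "
from h import *
go(.718,.0625,.041,-.14);print(ctrl.state()['joint_pos'])"
```

```text
37.55 pos [0.7113 0.0713 0.2292] x [ 1.     0.007 -0.001] y [ 0.007 -1.    -0.004] z [-0.001  0.004 -1.   ] w 0.0871 F [-0.  -0.2  0.6] ff 0.0
shift cm [ 0.69  0.96 18.81] roll -1.424
[ 0.00903858  0.58339353 -0.28689669  1.32061615  0.16042948  1.26101962
 -1.8459    ]
```

>>> send_rows(steps=[{"jaw": 8.7, "x": 0, "y": 0, "z": 0, "roll": -0.178}, {"jaw": 8.7, "x": 0, "y": 0, "z": 0, "roll": -0.178}, {"jaw": 8.7, "x": 0, "y": 0, "z": 0, "roll": -0.178}, {"jaw": 8.7, "x": 0, "y": 0, "z": 0, "roll": -0.178}, {"jaw": 8.7, "x": 0, "y": 0, "z": 0, "roll": -0.178}, {"jaw": 8.7, "x": 0, "y": 0, "z": 0, "roll": -0.178}, {"jaw": 8.7, "x": 0, "y": 0, "z": 0, "roll": -0.178}, {"jaw": 8.7, "x": 0, "y": 0, "z": 0, "roll": -0.178}])

```text
t: 38.55
eef_pos: [0.7122, 0.0625, 0.2298]
eef_rot: [2.375, 2.056, -0.001]
wrist_force: [-0.0, -0.5, 0.5]
grip_width: 0.0871
finger_force: 0.0
```

>>> send_rows(steps=[{"jaw": 8.7, "x": 0, "y": 0, "z": 0, "roll": 0}, {"jaw": 8.7, "x": 0, "y": 0, "z": 0, "roll": 0}])

```text
t: 38.8
eef_pos: [0.7124, 0.0631, 0.2297]
eef_rot: [2.385, 2.045, -0.0]
wrist_force: [1.0, -1.0, -0.2]
grip_width: 0.0873
finger_force: 0.0
```

```bash
python3 -c "
from h import *
go(.718,.0625,.041,-.14)"
```

```text
38.8 pos [0.7124 0.0631 0.2297] x [ 0.153  0.988 -0.   ] y [ 0.988 -0.153  0.   ] z [ 0. -0. -1.] w 0.0873 F [ 1.  -1.  -0.2] ff 0.0
shift cm [ 0.03  0.56 18.87] roll -0.013
```

>>> send_rows(steps=[{"jaw": 8.7, "x": 0, "y": 0.6, "z": 4, "roll": -0.01}, {"jaw": 8.7, "x": 0, "y": 0, "z": 5, "roll": 0}, {"jaw": 8.7, "x": 0, "y": 0, "z": 4, "roll": 0}, {"jaw": 8.7, "x": 0, "y": 0, "z": 3, "roll": 0}, {"jaw": 8.7, "x": 0, "y": 0, "z": 2, "roll": 0}, {"jaw": 8.7, "x": 0, "y": 0, "z": 0.9, "roll": 0}, {"jaw": 8.7, "x": 0, "y": 0, "z": 0, "roll": 0}, {"jaw": 1.5, "x": 0, "y": 0, "z": 0, "roll": 0}])

```text
t: 39.8
eef_pos: [0.7193, 0.063, 0.0421]
eef_rot: [2.37, 2.061, 0.003]
wrist_force: [0.2, 0.2, 1.2]
grip_width: 0.0804
finger_force: 0.0
```

>>> send_rows(steps=[{"jaw": 1.5, "x": 0, "y": 0, "z": 0, "roll": 0}, {"jaw": 1.5, "x": 0, "y": 0, "z": 0, "roll": 0}, {"jaw": 1.5, "x": 0, "y": 0, "z": 0, "roll": 0}, {"jaw": 1.5, "x": 0, "y": 0, "z": 0, "roll": 0}, {"jaw": 1.5, "x": 0, "y": 0, "z": 0, "roll": 0}, {"jaw": 1.5, "x": 0, "y": 0, "z": 0, "roll": 0}])

```text
t: 40.55
eef_pos: [0.7185, 0.0627, 0.0406]
eef_rot: [2.37, 2.062, 0.0]
wrist_force: [-0.5, -0.9, -1.2]
grip_width: 0.0218
finger_force: 30.0
```

```bash
python3 -c "
from h import *
st();print(ctrl.state()['joint_pos'])"
```

```text
40.55 pos [0.7185 0.0627 0.0406] x [0.139 0.99  0.   ] y [ 0.99  -0.139  0.   ] z [ 0. -0. -1.] w 0.0218 F [-0.5 -0.9 -1.2] ff 29.972843527793884
[ 0.16720817  0.80967983 -0.52968324  1.45677391  0.45061272  0.99749552
 -0.6121949 ]
```

>>> send_rows(steps=[{"jaw": 1.5, "x": 0, "y": 0, "z": -2, "roll": 0}, {"jaw": 1.5, "x": 0, "y": 0, "z": -4, "roll": 0}, {"jaw": 1.5, "x": 0, "y": 0, "z": -4, "roll": 0}, {"jaw": 1.5, "x": 0, "y": -2, "z": -4, "roll": 0}, {"jaw": 1.5, "x": 0, "y": -4, "z": -1, "roll": 0}, {"jaw": 1.5, "x": 0, "y": -4, "z": 0, "roll": 0}, {"jaw": 1.5, "x": 0, "y": -4, "z": 0, "roll": 0}, {"jaw": 1.5, "x": 0, "y": -3, "z": 0, "roll": 0}])

```text
t: 41.55
eef_pos: [0.5485, 0.0868, 0.192]
eef_rot: [2.369, 2.062, 0.001]
wrist_force: [-0.1, 0.4, -1.7]
grip_width: 0.0221
finger_force: 30.0
```

>>> send_rows(steps=[{"jaw": 1.5, "x": 0, "y": 0, "z": 0, "roll": 0.178}, {"jaw": 1.5, "x": 0, "y": 0, "z": 0, "roll": 0.178}, {"jaw": 1.5, "x": 0, "y": 0, "z": 0, "roll": 0.178}, {"jaw": 1.5, "x": 0, "y": 0, "z": 0, "roll": 0.178}, {"jaw": 1.5, "x": 0, "y": 0, "z": 0, "roll": 0.178}, {"jaw": 1.5, "x": 0, "y": 0, "z": 0, "roll": 0.178}, {"jaw": 1.5, "x": 0, "y": 0, "z": 0, "roll": 0.178}, {"jaw": 1.5, "x": 0, "y": 0, "z": 0, "roll": 0.178}])

```text
t: 42.55
eef_pos: [0.5501, 0.0867, 0.1919]
eef_rot: [-3.141, -0.004, -0.002]
wrist_force: [-0.7, -0.5, -2.4]
grip_width: 0.0216
finger_force: 30.0
```

>>> send_rows(steps=[{"jaw": 1.5, "x": 0, "y": 0, "z": 0, "roll": 0}, {"jaw": 1.5, "x": 0, "y": 0, "z": 0, "roll": 0}])

```text
t: 42.8
eef_pos: [0.5501, 0.0866, 0.1913]
eef_rot: [-3.141, -0.019, -0.001]
wrist_force: [-0.2, 0.5, -1.8]
grip_width: 0.0219
finger_force: 30.0
```

```bash
python3 -c "
from h import *
go(.546,.142,.088,1.56)
cv2.imwrite('pics/s4.png',cv2.resize(ctrl.capture('scene')[110:270,210:410,::-1],(750,600),interpolation=2))"
```

```text
42.8 pos [0.5501 0.0866 0.1913] x [1.    0.012 0.001] y [ 0.012 -1.    -0.   ] z [ 0.001  0.    -1.   ] w 0.0219 F [-0.2  0.5 -1.8] ff 29.978578984737396
shift cm [-0.35 -5.54 10.33] roll 0.023
```

View pics/s4.png

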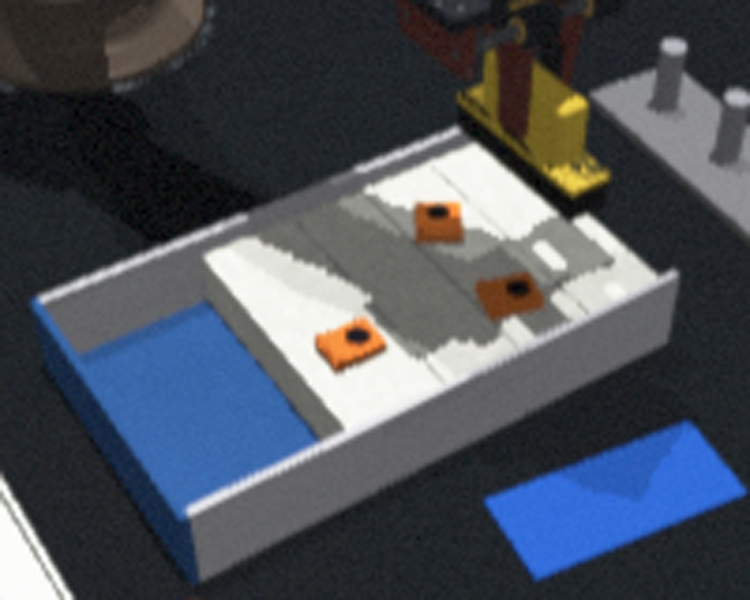

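The scraper hangs level in the gripper, and the three chips haven't moved. I'll start the first pass along the far rim.

>>> send_rows(steps=[{"jaw": 1.5, "x": -0.3, "y": -3, "z": 0, "roll": 0.02}, {"jaw": 1.5, "x": 0, "y": -2.5, "z": 0, "roll": 0}, {"jaw": 1.5, "x": 0, "y": 0, "z": 4, "roll": 0}, {"jaw": 1.5, "x": 0, "y": 0, "z": 4, "roll": 0}, {"jaw": 1.5, "x": 0, "y": 0, "z": 1.5, "roll": 0}, {"jaw": 1.5, "x": 0, "y": 0, "z": 0.7, "roll": 0}, {"jaw": 1.5, "x": 0, "y": 0, "z": 0, "roll": 0}, {"jaw": 1.5, "x": 0, "y": 0, "z": 0, "roll": 0}])

```text
t: 43.85
eef_pos: [0.548, 0.1416, 0.0899]
eef_rot: [-3.141, 0.019, -0.003]
wrist_force: [0.4, -0.4, -1.4]
grip_width: 0.0217
finger_force: 30.0
```

```bash
python3 -c "
from h import *
go(.546,-.083,.088,1.56)"
```

```text
43.85 pos [0.548  0.1416 0.0899] x [ 1.    -0.012  0.002] y [-0.012 -1.    -0.001] z [ 0.002  0.001 -1.   ] w 0.0217 F [ 0.4 -0.4 -1.4] ff 29.978560209274292
shift cm [ 0.07 22.46  0.18] roll -0.001
```

>>> send_rows(steps=[{"jaw": 1.5, "x": -0.2, "y": 0.5, "z": 0.2, "roll": 0}, {"jaw": 1.5, "x": 0, "y": 1.4, "z": 0, "roll": 0}, {"jaw": 1.5, "x": 0, "y": 1.4, "z": 0, "roll": 0}, {"jaw": 1.5, "x": 0, "y": 1.4, "z": 0, "roll": 0}, {"jaw": 1.5, "x": 0, "y": 1.4, "z": 0, "roll": 0}, {"jaw": 1.5, "x": 0, "y": 1.4, "z": 0, "roll": 0}, {"jaw": 1.5, "x": 0, "y": 1.4, "z": 0, "roll": 0}, {"jaw": 1.5, "x": 0, "y": 1.4, "z": 0, "roll": 0}])

```text
t: 44.85
eef_pos: [0.5439, 0.0374, 0.0867]
eef_rot: [3.142, -0.019, -0.0]
wrist_force: [-0.8, 0.3, -2.4]
grip_width: 0.0222
finger_force: 30.0
```

>>> send_rows(steps=[{"jaw": 1.5, "x": 0, "y": 1.4, "z": 0, "roll": 0}, {"jaw": 1.5, "x": 0, "y": 1.4, "z": 0, "roll": 0}, {"jaw": 1.5, "x": 0, "y": 1.4, "z": 0, "roll": 0}, {"jaw": 1.5, "x": 0, "y": 1.4, "z": 0, "roll": 0}, {"jaw": 1.5, "x": 0, "y": 1.4, "z": 0, "roll": 0}, {"jaw": 1.5, "x": 0, "y": 1.4, "z": 0, "roll": 0}, {"jaw": 1.5, "x": 0, "y": 1.4, "z": 0, "roll": 0}, {"jaw": 1.5, "x": 0, "y": 1.4, "z": 0, "roll": 0}])

```text
t: 45.85
eef_pos: [0.5426, -0.0746, 0.0867]
eef_rot: [3.141, -0.019, 0.0]
wrist_force: [-0.0, -0.0, -2.9]
grip_width: 0.0218
finger_force: 30.0
```

```bash
python3 -c "
from h import *
go(.546,-.083,.088,1.56)
cv2.imwrite('pics/s5.png',cv2.resize(ctrl.capture('scene')[110:270,210:410,::-1],(750,600),interpolation=2))"
```

```text
45.85 pos [ 0.5426 -0.0746  0.0867] x [ 1.    -0.012  0.   ] y [-0.012 -1.     0.   ] z [ 0. -0. -1.] w 0.0218 F [-0.  -0.  -2.9] ff 29.978846311569214
shift cm [ 0.36  0.83 -0.13] roll -0.001
```

View pics/s5.png

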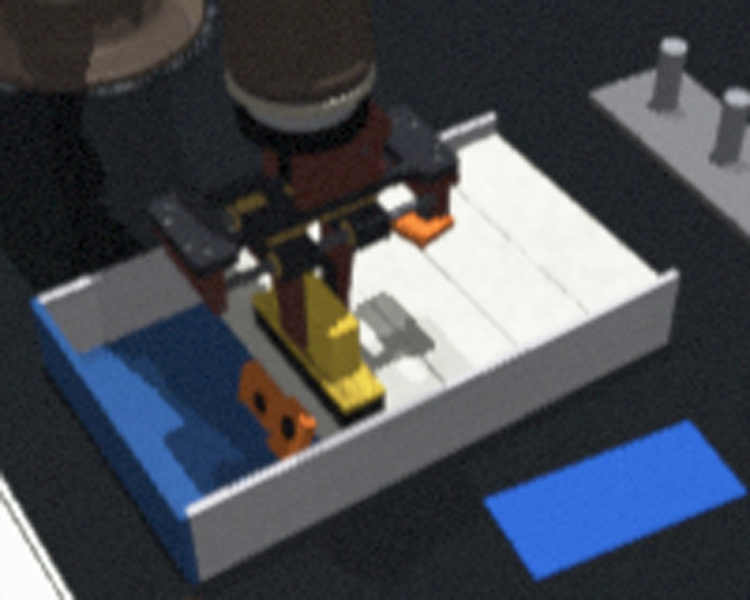

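Two chips are over the edge (crop (275,405)), and the third is still on the plate at (425,225). I'll finish the stroke, lift, and set up pass 2.

>>> send_rows(steps=[{"jaw": 1.5, "x": 0, "y": 1, "z": 0, "roll": 0}, {"jaw": 1.5, "x": 0, "y": 0, "z": 0, "roll": 0}, {"jaw": 1.5, "x": 0, "y": 0, "z": -2, "roll": 0}, {"jaw": 1.5, "x": 0, "y": 0, "z": -4, "roll": 0}, {"jaw": 1.5, "x": 0, "y": 0, "z": -3, "roll": 0}, {"jaw": 1.5, "x": -2, "y": -5, "z": 0, "roll": 0}, {"jaw": 1.5, "x": -2, "y": -5, "z": 0, "roll": 0}, {"jaw": 1.5, "x": -2, "y": -5, "z": 0, "roll": 0}])

```text
t: 46.9
eef_pos: [0.4834, 0.0691, 0.1769]
eef_rot: [-3.141, 0.018, -0.001]
wrist_force: [-0.0, 0.1, -3.3]
grip_width: 0.0222
finger_force: 30.0
```

>>> send_rows(steps=[{"jaw": 1.5, "x": -1.5, "y": -5, "z": 0, "roll": 0}, {"jaw": 1.5, "x": 0, "y": -2.5, "z": 0, "roll": 0}, {"jaw": 1.5, "x": 0, "y": 0, "z": 0, "roll": 0}])

```text
t: 47.28
eef_pos: [0.4696, 0.145, 0.1769]
eef_rot: [-3.141, 0.011, -0.001]
wrist_force: [0.6, 1.4, -1.7]
grip_width: 0.0221
finger_force: 30.0
```

```bash
python3 -c "
from h import *
go(.466,.142,.087,1.56)
cv2.imwrite('pics/s6.png',cv2.resize(ctrl.capture('scene')[110:270,210:410,::-1],(750,600),interpolation=2))"
```

```text
47.27 pos [0.4696 0.145  0.1769] x [ 1.    -0.007  0.   ] y [-0.007 -1.    -0.001] z [ 0.     0.001 -1.   ] w 0.0221 F [ 0.6  1.4 -1.7] ff 29.978665709495544
shift cm [-0.36  0.31  8.99] roll 0.004
```

View pics/s6.png

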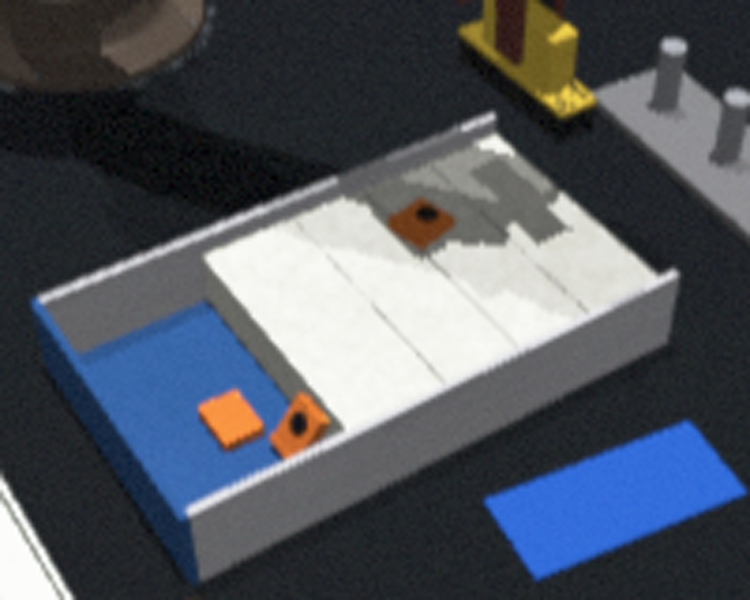

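Two chips are in the trough: one flat at (230,418), one leaning against the plate end at (298,425). One remains at (420,220). Starting pass 2.

>>> send_rows(steps=[{"jaw": 1.5, "x": -0.2, "y": 0.2, "z": 3, "roll": 0}, {"jaw": 1.5, "x": 0, "y": 0, "z": 3, "roll": 0}, {"jaw": 1.5, "x": 0, "y": 0, "z": 2, "roll": 0}, {"jaw": 1.5, "x": 0, "y": 0, "z": 0.8, "roll": 0}, {"jaw": 1.5, "x": 0, "y": 0, "z": 0, "roll": 0}, {"jaw": 1.5, "x": 0, "y": 1, "z": 0, "roll": 0}, {"jaw": 1.5, "x": 0, "y": 1.4, "z": 0, "roll": 0}, {"jaw": 1.5, "x": 0, "y": 1.4, "z": 0, "roll": 0}])

```text
t: 48.32
eef_pos: [0.4679, 0.1008, 0.0891]
eef_rot: [3.141, -0.02, 0.001]
wrist_force: [-0.2, -1.0, -2.0]
grip_width: 0.0218
finger_force: 30.0
```

```bash
python3 -c "
from h import *
go(.466,-.085,.087,1.56)"
```

```text
48.33 pos [0.4679 0.1008 0.0891] x [ 1.    -0.013  0.001] y [-0.013 -1.     0.   ] z [ 0.001 -0.    -1.   ] w 0.0218 F [-0.2 -1.  -2. ] ff 29.97882843017578
shift cm [ 0.05 18.58  0.22] roll -0.002
```

>>> send_rows(steps=[{"jaw": 1.5, "x": 0, "y": 1.4, "z": 0.2, "roll": 0}, {"jaw": 1.5, "x": 0, "y": 1.4, "z": 0, "roll": 0}, {"jaw": 1.5, "x": 0, "y": 1.4, "z": 0, "roll": 0}, {"jaw": 1.5, "x": 0, "y": 1.4, "z": 0, "roll": 0}, {"jaw": 1.5, "x": 0, "y": 1.4, "z": 0, "roll": 0}, {"jaw": 1.5, "x": 0, "y": 1.4, "z": 0, "roll": 0}, {"jaw": 1.5, "x": 0, "y": 1.4, "z": 0, "roll": 0}, {"jaw": 1.5, "x": 0, "y": 1.4, "z": 0, "roll": 0}])

```text
t: 49.32
eef_pos: [0.4663, -0.0107, 0.0867]
eef_rot: [3.141, -0.019, 0.0]
wrist_force: [0.3, -0.4, -3.1]
grip_width: 0.0218
finger_force: 30.0
```

>>> send_rows(steps=[{"jaw": 1.5, "x": 0, "y": 1.4, "z": 0, "roll": 0}, {"jaw": 1.5, "x": 0, "y": 1.4, "z": 0, "roll": 0}, {"jaw": 1.5, "x": 0, "y": 1.4, "z": 0, "roll": 0}, {"jaw": 1.5, "x": 0, "y": 1.4, "z": 0, "roll": 0}, {"jaw": 1.5, "x": 0, "y": 1.4, "z": 0, "roll": 0}, {"jaw": 1.5, "x": 0, "y": 0, "z": 0, "roll": 0}, {"jaw": 1.5, "x": 0, "y": 0, "z": -2, "roll": 0}, {"jaw": 1.5, "x": 0, "y": 0, "z": -4, "roll": 0}])

```text
t: 50.32
eef_pos: [0.4643, -0.079, 0.1461]
eef_rot: [-3.14, 0.018, 0.005]
wrist_force: [1.3, -0.2, -2.2]
grip_width: 0.0216
finger_force: 30.0
```

>>> send_rows(steps=[{"jaw": 1.5, "x": 2, "y": -3, "z": -4, "roll": 0}, {"jaw": 1.5, "x": 5, "y": -3, "z": 0, "roll": 0}, {"jaw": 1.5, "x": 5, "y": -3, "z": 0, "roll": 0}, {"jaw": 1.5, "x": 5, "y": -3, "z": 0, "roll": 0}, {"jaw": 1.5, "x": 5, "y": -1.3, "z": 0, "roll": 0}, {"jaw": 1.5, "x": 2, "y": 0, "z": 0, "roll": 0}, {"jaw": 1.5, "x": 0, "y": 0, "z": 0, "roll": 0}])

```text
t: 51.2
eef_pos: [0.7074, 0.0513, 0.1853]
eef_rot: [-3.141, 0.018, 0.002]
wrist_force: [-0.5, -1.4, -2.7]
grip_width: 0.0216
finger_force: 30.0
```

```bash
python3 -c "
from h import *
go(.709,.049,.0415,-.125)
cv2.imwrite('pics/s7.png',cv2.resize(ctrl.capture('scene')[110:270,210:410,::-1],(750,600),interpolation=2))"
```

```text
51.2 pos [0.7074 0.0513 0.1853] x [ 1.    -0.011 -0.001] y [-0.011 -1.    -0.001] z [-0.001  0.001 -1.   ] w 0.0216 F [-0.5 -1.4 -2.7] ff 29.978587925434113
shift cm [ 0.18  0.24 14.38] roll -1.457
```

View pics/s7.png

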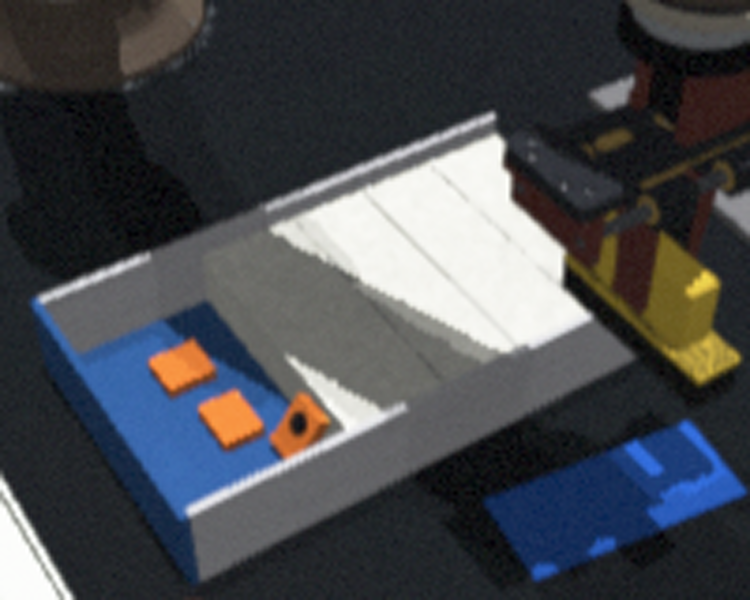

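All three chips are in the trough and the plate is clear. I'll turn the scraper to line up with the pad.

>>> send_rows(steps=[{"jaw": 1.5, "x": 0, "y": 0, "z": 0, "roll": -0.182}, {"jaw": 1.5, "x": 0, "y": 0, "z": 0, "roll": -0.182}, {"jaw": 1.5, "x": 0, "y": 0, "z": 0, "roll": -0.182}, {"jaw": 1.5, "x": 0, "y": 0, "z": 0, "roll": -0.182}, {"jaw": 1.5, "x": 0, "y": 0, "z": 0, "roll": -0.182}, {"jaw": 1.5, "x": 0, "y": 0, "z": 0, "roll": -0.182}, {"jaw": 1.5, "x": 0, "y": 0, "z": 0, "roll": -0.182}, {"jaw": 1.5, "x": 0, "y": 0, "z": 0, "roll": -0.182}])

```text
t: 52.25
eef_pos: [0.7059, 0.0501, 0.1872]
eef_rot: [2.351, 2.083, -0.001]
wrist_force: [-0.5, -0.3, -2.2]
grip_width: 0.0217
finger_force: 30.0
```

>>> send_rows(steps=[{"jaw": 1.5, "x": 0, "y": 0, "z": 0, "roll": 0}, {"jaw": 1.5, "x": 0, "y": 0, "z": 0, "roll": 0}])

```text
t: 52.5
eef_pos: [0.7066, 0.0501, 0.1869]
eef_rot: [2.362, 2.071, -0.0]
wrist_force: [0.2, -0.6, -1.4]
grip_width: 0.0218
finger_force: 30.0
```

```bash
python3 -c "
from h import *
go(.709,.049,.0415,-.125)"
```

```text
52.5 pos [0.7066 0.0501 0.1869] x [ 0.131  0.991 -0.   ] y [ 0.991 -0.131  0.   ] z [ 0. -0. -1.] w 0.0218 F [ 0.2 -0.6 -1.4] ff 29.97858703136444
shift cm [-0.07  0.25 14.54] roll -0.006
```

>>> send_rows(steps=[{"jaw": 1.5, "x": -0.1, "y": 0.2, "z": 4, "roll": 0}, {"jaw": 1.5, "x": 0, "y": 0, "z": 4, "roll": 0}, {"jaw": 1.5, "x": 0, "y": 0, "z": 3, "roll": 0}, {"jaw": 1.5, "x": 0, "y": 0, "z": 2, "roll": 0}, {"jaw": 1.5, "x": 0, "y": 0, "z": 1, "roll": 0}, {"jaw": 1.5, "x": 0, "y": 0, "z": 0.5, "roll": 0}, {"jaw": 1.5, "x": 0, "y": 0, "z": 0, "roll": 0}, {"jaw": 1.5, "x": 0, "y": 0, "z": 0, "roll": 0}])

```text
t: 53.5
eef_pos: [0.7096, 0.0492, 0.0427]
eef_rot: [2.357, 2.075, 0.002]
wrist_force: [0.2, 0.7, -1.7]
grip_width: 0.0222
finger_force: 30.0
```

```bash
python3 -c "
from h import *
go(.709,.049,.041,-.125)"
```

```text
53.5 pos [0.7096 0.0492 0.0427] x [0.127 0.992 0.   ] y [ 0.992 -0.127  0.001] z [ 0.002  0.    -1.   ] w 0.0222 F [ 0.2  0.7 -1.7] ff 29.978632628917694
shift cm [-0.03 -0.05  0.17] roll -0.002
```

>>> send_rows(steps=[{"jaw": 1.5, "x": 0, "y": 0, "z": 0.2, "roll": 0}, {"jaw": 1.5, "x": 0, "y": 0, "z": 0, "roll": 0}, {"jaw": 5, "x": 0, "y": 0, "z": 0, "roll": 0}, {"jaw": 7, "x": 0, "y": 0, "z": 0, "roll": 0}, {"jaw": 7, "x": 0, "y": 0, "z": 0, "roll": 0}, {"jaw": 7, "x": 0, "y": 0, "z": -3, "roll": 0}, {"jaw": 7, "x": 0, "y": 0, "z": -5, "roll": 0}, {"jaw": 7, "x": 0, "y": 0, "z": -6, "roll": 0}])

```text
t: 54.5
eef_pos: [0.7082, 0.0489, 0.18]
eef_rot: [-2.357, -2.075, 0.003]
wrist_force: [2.1, -0.5, 0.3]
grip_width: 0.0701
finger_force: 0.0
```

>>> send_rows(steps=[{"jaw": 7, "x": -2, "y": -3, "z": -4, "roll": 0}, {"jaw": 7, "x": -4, "y": -4, "z": 0, "roll": 0}, {"jaw": 7, "x": -4, "y": -4, "z": 0, "roll": 0}, {"jaw": 7, "x": -4, "y": -4, "z": 0, "roll": 0}, {"jaw": 7, "x": -4, "y": -4, "z": 0, "roll": 0}, {"jaw": 7, "x": -4, "y": -4, "z": 0, "roll": 0}, {"jaw": 7, "x": 0, "y": 0, "z": 0, "roll": 0}, {"jaw": 7, "x": 0, "y": 0, "z": 0, "roll": 0}])

```text
t: 55.5
eef_pos: [0.4535, -0.1399, 0.2201]
eef_rot: [2.358, 2.075, 0.001]
wrist_force: [0.4, 0.2, -0.6]
grip_width: 0.0698
finger_force: 0.0
```

```bash
python3 -c "
from h import *
st()
a=ctrl.capture('top')[100:310,240:506,::-1]; b=ctrl.capture('scene')[110:350,110:470,::-1]
o=np.zeros((600,800,3),np.uint8);o[:300,:380]=cv2.resize(a,(380,300),interpolation=2);o[60:,:]=0 if 0 else o[60:,:]
o=np.vstack([cv2.resize(a,(342,270),interpolation=2).copy() if 0 else cv2.resize(b,(495,330),interpolation=2),cv2.copyMakeBorder(cv2.resize(a,(342,270),interpolation=2),0,0,0,153,0)])
cv2.imwrite('pics/f.png',o)"
```

```text
55.5 pos [ 0.4535 -0.1399  0.2201] x [ 0.127  0.992 -0.   ] y [ 0.992 -0.127  0.001] z [ 0.001 -0.    -1.   ] w 0.0698 F [ 0.4  0.2 -0.6] ff 0.0
```

View pics/f.png

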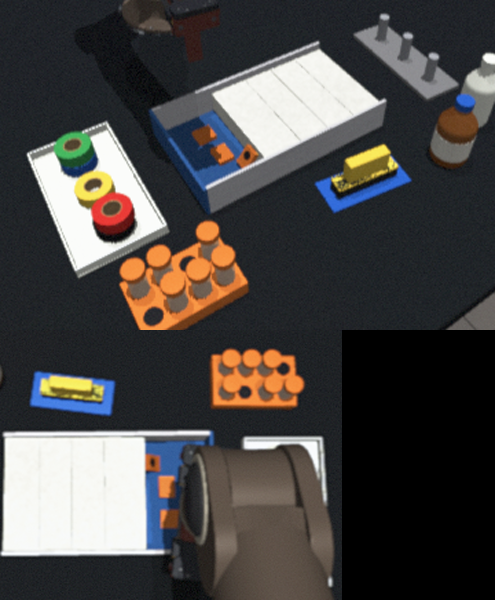

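The scraper stands centred on its pad, the chips are in the trough, the rolls are in the tray, and the bottles and rack haven't moved. Handing in.

```bash
python3 -c "
from cell import ctrl
print(ctrl.job_done())"
```

```text
the job is handed in; nothing more can be done
None
```

I handed the job in at about 56 s; no verdict came back. The last pictures show all five rolls flat in the tray (at most two high), all three chips in the trough (one leaning against the plate end), and the scraper centred on its pad, with the bottles and tube rack where they were.

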